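# Tip battery cells into the V-trough of a pack jig and close up the row

### The job

Pick up the cell tray by its grip and tip it gently with its lip close over the edge of the jig's V-trough, so that all three cells roll in and lie in line along the fold. Push the jig's slide up until the cells sit end to end against the stop with no gaps, and stand the empty tray upright on the bench again. Keep the gripper's fingers off the cells, do not drop the cells in from a height, and leave the other things on the bench where they are.

Things in the scene. Friction and masses are not known exactly. Their poses are not given: they have to be found in the camera images.
- jig: Pack jig, fixed on the bench: V-trough of aluminium angle on a plywood board (120 x 400 x 9 mm). Origin on the bench under the middle of the fold; y along the fold, z up, +x the side away from the robot (yaw within 0.2 rad). Fold at z = 26 mm; two 45 degree walls 60 mm wide, 4 mm thick, y -190 to +190 mm. A cell lying in the fold has its centre at x = 0, z = 49 mm.
- jig_rim (a point): Middle of the trough's far rim, inner edge: jig x = +42, y = -15 (halfway between the faces of stop and fully drawn-back slide), z = 68 mm. The near rim is its mirror image at x = -42 mm. The metal reaches 3 mm further out.
- jig_stop (a point): Centre of the stop pad's face (jig y = -165 mm), on the line of centres of cells lying in the fold. The stop is a fixed aluminium plate across the trough's -y end, 96 mm wide, top at z = 75 mm.
- slide (a joint): The jig's slide, m: an aluminium bridge over the rims at the trough's +y end, with a pad hanging in the V. 0 = fully back (pad's face 300 mm from the stop's face); grows as it is pushed to -y of the jig, to the stop: gap between the faces = 0.300 minus the joint. Starts at 0 to 0.022. Friction about 2 N, stays where it is left; the cells pushed add a few N.
- slide_knob (a point): Centre of the top of the slide's black knob, 118 mm above the bench: upright, round, 24 mm in diameter, 40 mm tall over the bridge's top (lowest 8 mm: a 14 mm neck). The bridge is 108 mm across the trough, reaches 22 mm either way along it, top 78 mm above the bench; the pad's face is 24 mm from the knob's axis, on the stop's side.
- tray: Loose sheet-steel cell tray, 60 mm (x) by 250 mm (y), 0.25 kg empty, 0.67 kg full. Origin under the centre of its floor, z up. Floor 3 mm; front (-x) open but for a lip 1.5 mm high; end walls and two dividers 20 mm high make three 80 mm bays, one cell in each; back wall (+x) 37 mm high. Tilted front down by about 25 degrees the cells roll out over the lip.
- tray_grip (a point): Middle of the top edge of the tray's upright black grip, 100 mm above the tray's underside: a flat plate 8 mm thick (tray x = 30 to 38 mm), 60 mm wide (y), standing up behind the back wall from z = 22 mm. Pinch it across the 8 mm from above. Cells' tops are at z = 35 mm.
- tray_lip (a point): Middle of the tray's front lower edge (tray x = -30, z = 0): the edge to tip over.
- cell0: Round battery cell 1 of 3, blue sleeve, 32 mm diameter, 70 mm long over all including a 16 mm steel button 3 mm high at its +y end, 0.14 kg, lying in the tray. Origin on its axis, mid-length; y is its axis. It can roll a little in its bay.
- cell1: Round battery cell 2 of 3, blue sleeve, 32 mm diameter, 70 mm long over all including a 16 mm steel button 3 mm high at its +y end, 0.14 kg, lying in the tray. Origin on its axis, mid-length; y is its axis. It can roll a little in its bay.
- cell2: Round battery cell 3 of 3, blue sleeve, 32 mm diameter, 70 mm long over all including a 16 mm steel button 3 mm high at its +y end, 0.14 kg, lying in the tray. Origin on its axis, mid-length; y is its axis. It can roll a little in its bay.
- tape_roll: Roll of tape lying flat, 96 mm across, 24 mm high, origin under its centre; bystander.
- glue_bottle: Small upright bottle, 36 mm across, 85 mm tall, origin under its centre; bystander.
- power_bank: Flat black block lying down, 72 x 145 x 16 mm, origin under its centre; bystander.
- screwdriver: Screwdriver lying on the bench, 170 mm long; bystander.
- model_car: Small four-wheeled car chassis, about 160 x 96 mm, 37 mm high, origin under its centre; bystander.
- multimeter: Hand meter lying flat, 150 x 78 x 43 mm, origin under its centre; bystander.
- paper_tub: Open paper tub standing, 56 mm across, 75 mm tall, origin under its centre; bystander.
There are look-alikes about, which are no part of the job. What is shaped like the cell2 but red is not meant.

How it is judged:
By the outcome, as a careful person would: the job done as asked, in the order asked, and still so for the second after the job is handed in, with the robot touching nothing.
It also fails if it takes over 67 s, if anything falls off the work surface, if the arm or the gripper's body presses on something with over 40 N, if the wrist force passes 120 N, or if a joint passes its speed limit or range.

### The arm

A 7-joint arm with a two-finger parallel gripper is mounted at the origin on the work surface. World frame = base frame: x ahead of the robot, y to its left, z up, the work surface at z = 0. Lengths are in m, angles in rad, forces in N, time in s.
With the tool pointing down it reaches from about 0.35 to 0.9 m from the base axis. Payload 19.9 kg.
Tool frame: the origin (TCP) lies midway between the tips of the shut fingers; the grasp point (between the pads) lies 19 mm behind it; z points along the fingers, y is the direction in which the jaws open and shut (so a half turn about z gives the same grasp; the last joint's range is limited). The gripper opens to 94 mm and grips with 3 to 60 N. Pads are 16 mm wide; open, the fingers measure 119 mm over their backs; the gripper's body (75 mm by 177 mm) begins 78 mm behind the grasp point.
Start: joints at [1.296, 0.417, -0.01, 1.614, 0.005, 1.111, -0.053], TCP at [0.144, -0.608, 0.205] pointing down, gripper open.
Joint ranges: [-2.81, 2.81], [-0.39, 2.02], [-1.27, 1.25], [0.06, 2.57], [-1.19, 4.33], [0.19, 2], [-2.82, 2.82]. Speed limits (rad/s): [1.89, 1.89, 2.39, 2.39, 3.01, 3.01, 3.01].

### API

Orientations are given as a unit quaternion [x, y, z, w].
In Python, from plant import get_obs, capture, camera_info, sign_off gives the robot as it stands.
- The arm moves only by the tool step_arm, never from a script. Its argument "motion" is a list of rows, each a list of 7 numbers: the turn, a rotation vector about the tool's x, y, z in rad, then the shift along the tool's x, y, z in m, then the gripper command: -1 is shut, 1 is fully open, values between are in proportion. In form: [[wx, wy, wz, x, y, z, grip], ...]. A call has 1 to 8 rows; each row is the pose to reach, as a shift and turn from the pose commanded when the call began, along the tool's axes at that moment; what a row does not reach only later rows make up. A row lasts 1/10 s, in which the tool goes at most 50 mm and 8.59 degrees, less where a joint would pass 70% of its speed; a pose out of reach is approached as far as the arm can. A call with a gripper value outside its range is refused whole. The fingers move at their own pace and stop on an object; the grip force is fixed at half the most. Time passes only in rows, so rows that repeat a pose let the fingers close. It gives the time, the measured TCP pose, the force and the opening at its end, in the units of the state.
- get_obs(): the state, without advancing time (a new reading comes with each control period).
- capture(name): name is "side" or "top"; returns (picture, depth): 420x560x3 uint8, red, green, blue; 420x560 float32, m along the optical axis (not along the pixel's ray), 0 where there is no reading.
- camera_info(name): a dict with "camera_matrix" (3x3 intrinsics, pixels), "dist_coeffs" ([k1, k2, p1, p2, k3] as OpenCV has them; the pictures are not rectified), "xyz" and "attitude" of the camera in the world. Camera axes: x right, y up, looking along -z (the intrinsics and any distortion apply to the point x, -y, -z); pixel columns grow to the right and rows downward; lengths in m; the calibration is good to about 2 mm. A picture is of the moment at which its call begins. camera_info takes no time and is no camera call.
- sign_off(): hands the job in, once; it reports no verdict.
The state is a dict: "time_s": time; "q": joint angles; "dq": joint speeds; "tau": joint torques, N m; "ee_pos": TCP position; "tool_rot": TCP orientation; "ft_force": force on the tool from outside, world axes, zero at the start; "ft_torque": the same for the moment, N m; "gripper_width": finger opening in m.
Only numpy, scipy, OpenCV 4.12 (cv2) and the standard library are available. Lean on these libraries where they do the work, as an engineer would, in place of code of your own. Each camera call takes 0.05 s, during which the arm holds its last target.

## Working session

There is one attempt and no reset: what is moved stays moved. The work goes in short steps, Python scripts to look and compute and a tool call to move; the robot and the scene stay as the last step left them, time stands still between calls to the robot, and variables do not carry over. Pictures are saved under pics/ and viewed, and the job is handed in when it is done.

Besides the shell and the picture viewer there is one more tool, called after "Emit:" by a JSON object that holds its "name" and its "arguments". step_arm: Moves the arm, as the interface text tells. Its arguments: {"type":"object","properties":{"motion":{"type":"array"}},"required":["motion"]}

```bash
ls; mkdir -p pics; cat > h.py <<'E'
import numpy as np, cv2, json
from scipy.spatial.transform import Rotation as R
from plant import get_obs, capture, camera_info, sign_off
def snap(n,f):
    p,d=capture(n); cv2.imwrite(f'pics/{f}.png',p[:,:,::-1]); np.save(f'pics/{f}.npy',d); return p,d
def crop(f,u0,u1,v0,v1,s,out):
    im=cv2.imread(f'pics/{f}.png')[v0:v1,u0:u1]; cv2.imwrite(f'pics/{out}.png',cv2.resize(im,None,fx=s,fy=s,interpolation=cv2.INTER_CUBIC))
def cam(n):
    c=camera_info(n); K=np.array(c['camera_matrix'],float); D=np.array(c['dist_coeffs'],float)
    a=np.array(c['attitude'],float); Rm=R.from_quat(a).as_matrix() if a.size==4 else a.reshape(3,3)
    return K,D,np.array(c['xyz'],float),Rm
def ray(n,u,v):
    K,D,t,Rm=cam(n); x=cv2.undistortPoints(np.array([[[u,v]]],float),K,D)[0,0]
    return t,Rm@np.array([x[0],-x[1],-1.])
def atz(n,u,v,z):
    t,r=ray(n,u,v); return t+r*(z-t[2])/r[2]
def atd(n,u,v,d):
    t,r=ray(n,u,v); return t+r*d
def proj(n,P):
    K,D,t,Rm=cam(n); c=(np.atleast_2d(P)-t)@Rm; c=c*[1,-1,-1]
    return cv2.projectPoints(c.reshape(-1,1,3),np.zeros(3),np.zeros(3),K,D)[0][:,0]
def cloud(n,d):
    K,D,t,Rm=cam(n); v,u=np.mgrid[0:d.shape[0],0:d.shape[1]]
    x=cv2.undistortPoints(np.stack([u,v],-1).reshape(-1,1,2).astype(float),K,D)[:,0].reshape(*d.shape,2)
    c=np.stack([x[...,0]*d,-x[...,1]*d,-d],-1); return c@Rm.T+t
E
python3 - <<'E'
from h import *
snap('side','s0');snap('top','t0')
for n in('side','top'): print(camera_info(n))
print(get_obs())
E
```

```text
pics
{'camera_matrix': array([[394.53593656,   0.        , 281.7441642 ],
       [  0.        , 394.53593656, 206.52688351],
       [  0.        ,   0.        ,   1.        ]]), 'dist_coeffs': array([-0.01426024,  0.        ,  0.        ,  0.        ,  0.        ]), 'xyz': array([0.20137636, 0.74228868, 0.87187622]), 'attitude': array([-0.07293459,  0.39401301,  0.90269249, -0.15678191])}
{'camera_matrix': array([[532.84074588,   0.        , 276.07331266],
       [  0.        , 532.84074588, 204.58871279],
       [  0.        ,   0.        ,   1.        ]]), 'dist_coeffs': array([-0.07981487,  0.        ,  0.        ,  0.        ,  0.        ]), 'xyz': array([ 0.18014855, -0.04013928,  1.50089542]), 'attitude': array([ 0.07215983, -0.0736288 , -0.6900734 ,  0.71635917])}
{'time_s': 0.1, 'q': array([ 1.29646013,  0.41792703, -0.01032626,  1.61408643,  0.00466659,
        1.11068069, -0.05303505]), 'dq': array([ 3.17352802e-05, -8.16605645e-04, -7.58673556e-04, -1.55874579e-03,
        1.09470392e-03,  1.16878038e-03,  3.38009980e-04]), 'tau': array([ 8.59114516e-04, -8.52591419e+01,  6.39881641e-01, -4.26699829e+01,
       -4.88388143e-02,  1.63660501e-02, -4.71960630e-05]), 'ee_pos': array([ 0.14415003, -0.60781715,  0.20489134]), 'tool_rot': array([ 9.93232125e-01,  1.16144978e-01, -8.49286019e-05, -5.31974974e-04]), 'ft_force': array([ 0.08059018,  0.30606634, -0.1605285 ]), 'ft_torque': array([-0.04368465, -0.03956845, -0.03002056]), 'gripper_width': 0.09403927937260352}
```

View pics/s0.png

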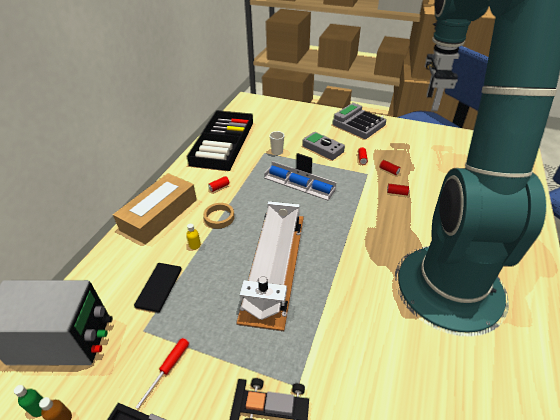

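View pics/t0.png

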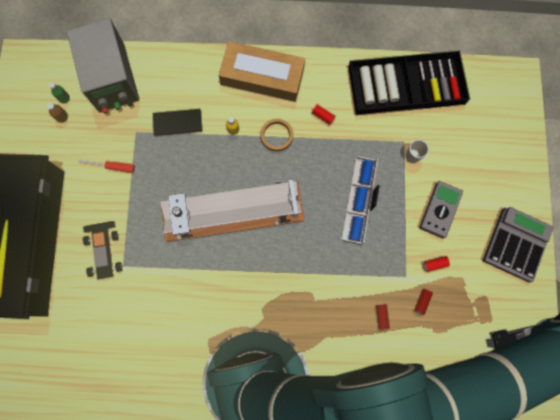

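The side view shows the tray (three blue cells, black grip at 304,162), with the jig below it, the slide knob at (263,285) and the stop at (283,207). In the top view the tray is at about (360,200), the stop end at (295,198), and the knob at (177,211). The tape is at (277,135) and the bottle at (232,125), both on the jig's far side.

```bash
crop(){ :; }; python3 - <<'E'
from h import *
crop('t0',140,420,90,290,2.8,'t0c'); crop('s0',220,360,140,340,4,'s0c')
for n,f in(('top','t0'),('side','s0')):
    d=np.load(f'pics/{f}.npy'); C=cloud(n,d)
    m=C[(d>0)&(abs(C[...,2])<.02)&(C[...,0]>.3)&(C[...,0]<.9)&(abs(C[...,1])<.5)]
    print(n,np.median(m[:,2]))
    for lo,hi in((.055,.15),):
        im=(((C[...,2]>lo)&(C[...,2]<hi)&(d>0)&(C[...,0]>.3))*1).astype(np.uint8)
        k,l,s,c=cv2.connectedComponentsWithStats(im)
        for i in range(1,k):
            if s[i,4]>12:
                P=C[l==i]; print(c[i].round(),s[i,4],P.min(0).round(3),P.max(0).round(3),np.median(P,0).round(3))
E
```

```text
top 0.000756956571996481
[114.  84.] 1000 [0.75  0.385 0.055] [0.984 0.507 0.15 ] [0.782 0.433 0.103]
[261.  67.] 3040 [ 0.812 -0.104  0.055] [0.972 0.145 0.08 ] [0.886 0.021 0.07 ]
[56. 89.] 139 [0.781 0.6   0.055] [0.815 0.638 0.103] [0.796 0.614 0.073]
[ 54. 109.] 134 [0.719 0.599 0.055] [0.756 0.634 0.095] [0.735 0.614 0.068]
[231. 122.] 94 [0.701 0.083 0.056] [0.728 0.115 0.093] [0.713 0.097 0.064]
[418. 149.] 135 [ 0.629 -0.46   0.055] [ 0.683 -0.406  0.082] [ 0.659 -0.436  0.07 ]
[ 44. 209.] 1482 [0.3   0.577 0.055] [0.579 0.662 0.15 ] [0.433 0.589 0.107]
[ 16. 204.] 3070 [0.3   0.599 0.135] [0.567 0.714 0.15 ] [0.444 0.648 0.146]
[223. 207.] 2220 [ 0.387 -0.107  0.055] [0.551 0.283 0.122] [0.468 0.13  0.067]
[375. 197.] 117 [ 0.481 -0.313  0.056] [ 0.54  -0.299  0.108] [ 0.508 -0.305  0.096]
side -0.002114442510271375
[94. 67.] 4738 [ 1.64  -1.979  0.055] [ 1.671 -0.096  0.15 ] [ 1.658 -0.623  0.102]
[248.  12.] 108 [ 1.262 -1.675  0.055] [ 1.32  -1.618  0.15 ] [ 1.294 -1.637  0.103]
[292.   8.] 16 [ 0.966 -1.665  0.146] [ 1.049 -1.642  0.15 ] [ 1.008 -1.651  0.148]
[276. 137.] 117 [ 0.626 -0.465  0.055] [ 0.682 -0.398  0.074] [ 0.655 -0.432  0.065]
[304. 160.] 183 [ 0.479 -0.317  0.055] [ 0.538 -0.295  0.1  ] [ 0.508 -0.303  0.079]
[153. 201.] 2063 [ 0.809 -0.104  0.055] [0.966 0.146 0.073] [0.883 0.035 0.067]
[269. 264.] 1872 [ 0.387 -0.094  0.055] [0.55  0.285 0.117] [0.461 0.194 0.066]
[191. 230.] 87 [0.701 0.091 0.055] [0.73  0.115 0.085] [0.712 0.105 0.07 ]
[ 59. 333.] 3030 [0.746 0.388 0.055] [0.927 0.571 0.15 ] [0.786 0.514 0.103]
[ 25. 395.] 360 [0.781 0.603 0.055] [0.812 0.638 0.101] [0.792 0.622 0.071]
[ 49. 407.] 349 [0.721 0.601 0.055] [0.753 0.639 0.09 ] [0.733 0.622 0.066]
[132. 410.] 92 [0.511 0.584 0.142] [0.577 0.588 0.146] [0.544 0.586 0.144]
[123. 416.] 126 [0.525 0.596 0.14 ] [0.566 0.612 0.15 ] [0.554 0.6   0.144]
```

View pics/t0c.png

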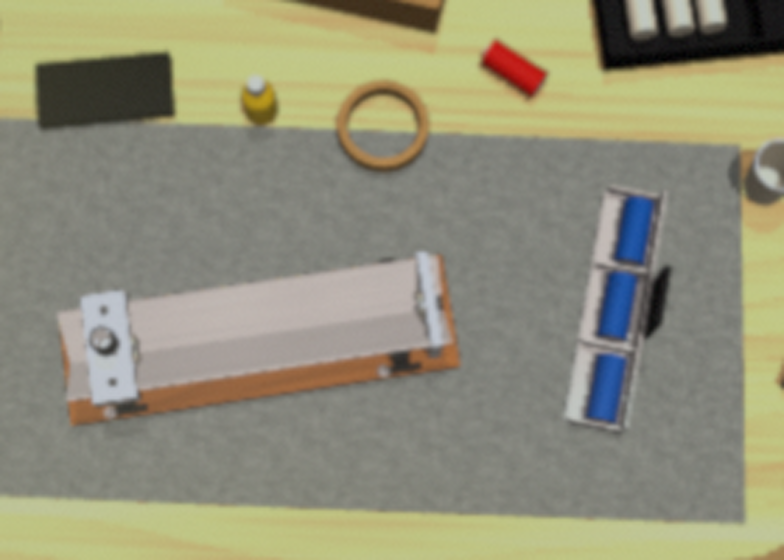

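View pics/s0c.png

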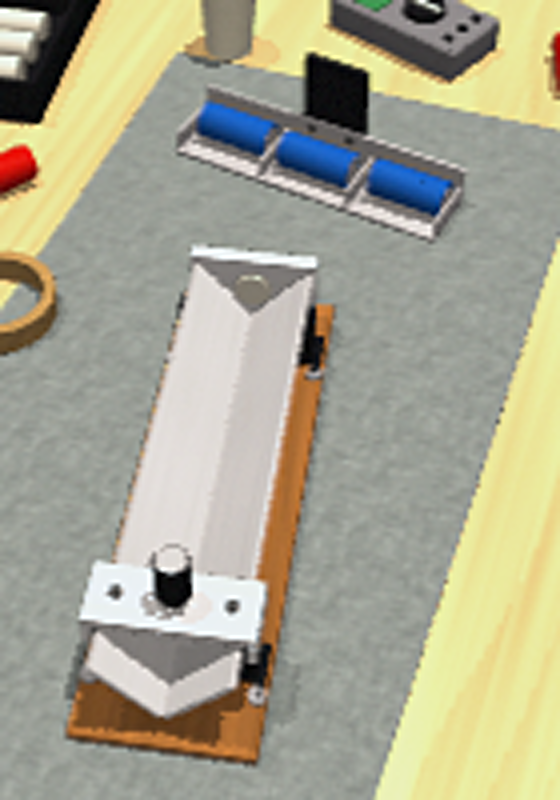

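```bash
python3 - <<'E'
from h import *
f=lambda u,v:(140+(u+.5)/2.8-.5,90+(v+.5)/2.8-.5)
for nm,u,v,z in [('board NR',460,367,.009),('board NL',70,424,.009),('board FR',442,255,.009),
 ('rim far L',58,313,.07),('rim near L',66,400,.07),('stop top FR',427,252,.075),('stop top NR',449,346,.075),
 ('stop top FL',417,254,.075),('stop top NL',432,348,.075),('bridge FL',81,296,.078),('bridge FR',125,290,.078),('bridge NR',137,398,.078),('bridge NL',92,404,.078),('knob top',103,340,.118),
 ('tray fr far',610,187,.02),('tray back far',663,193,.037),('back near',622,431,.037),('front near',566,420,.003),('grip top a',669,267,.1),('grip top b',657,302,.1)]:
    print(nm,atz('top',*f(u,v),z).round(4))
g=lambda u,v:(220+(u+.5)/4-.5,140+(v+.5)/4-.5)
print('side')
for nm,u,v,z in [('board NR',332,305,.009),('board NL',258,762,.009),('board FL',67,738,.009),('knob top',173,552,.118),('bridge FR',97,562,.078),('br NR',266,581,.078),('br NL',266,640,.078),('br FL',79,619,.078),
 ('stop FL',191,247,.075),('stop NL',316,258,.075),('front far',178,150,.003),('front near',433,239,.003),('grip l',307,55,.1),('grip r',368,73,.1)]:
    print(nm,atz('side',*g(u,v),z).round(4))
E
```

```text
board NR [ 0.4488 -0.1184  0.009 ]
board NL [0.3754 0.2734 0.009 ]
board FR [ 0.5654 -0.0968  0.009 ]
rim far L [0.4767 0.2811 0.07  ]
rim near L [0.3907 0.2663 0.07  ]
stop top FR [ 0.5509 -0.0794  0.075 ]
stop top NR [ 0.4573 -0.1037  0.075 ]
stop top FL [ 0.5485 -0.0696  0.075 ]
stop top NL [ 0.4547 -0.0872  0.075 ]
bridge FL [0.4929 0.2581 0.078 ]
bridge FR [0.5005 0.2152 0.078 ]
bridge NR [0.3941 0.1959 0.078 ]
bridge NL [0.3866 0.2391 0.078 ]
knob top [0.4423 0.2254 0.118 ]
tray fr far [ 0.6422 -0.2687  0.02  ]
tray back far [ 0.6327 -0.3207  0.037 ]
back near [ 0.3854 -0.2793  0.037 ]
front near [ 0.3994 -0.2277  0.003 ]
grip top a [ 0.5385 -0.3142  0.1   ]
grip top b [ 0.5033 -0.3024  0.1   ]
side
board NR [ 0.4492 -0.1139  0.009 ]
board NL [0.371  0.2776 0.009 ]
board FL [0.4862 0.3016 0.009 ]
knob top [0.4427 0.2247 0.118 ]
bridge FR [0.4969 0.22   0.078 ]
br NR [0.3938 0.1985 0.078 ]
br NL [0.3797 0.2384 0.078 ]
br FL [0.49  0.262 0.078]
stop FL [ 0.5497 -0.073   0.075 ]
stop NL [ 0.4569 -0.0926  0.075 ]
front far [ 0.6388 -0.262   0.003 ]
front near [ 0.3961 -0.2223  0.003 ]
grip l [ 0.5349 -0.3052  0.1   ]
grip r [ 0.479  -0.2974  0.1   ]
```

```bash
cat >> h.py <<'E'
def plan(pos,psi,tilt=0.,show=True):
    """target: TCP pos, tool y azimuth psi, tilt (fingers swing outward along tool y by tilt) -> single delta"""
    o=get_obs(); Rc=R.from_quat(o['tool_rot'])
    Y=np.array([np.cos(psi),np.sin(psi),0]); Z=np.array([0,0,-1.]); X=np.cross(Y,Z)
    Rt=R.from_rotvec(X*tilt)*R.from_matrix(np.stack([X,Y,Z],1)) 
    w=(Rc.inv()*Rt).as_rotvec(); s=Rc.inv().apply(np.array(pos)-o['ee_pos'])
    print('t',round(o['time_s'],2),'turn',w.round(4),'shift',s.round(4),'deg',np.degrees(np.linalg.norm(w)).round(1),'mm',(np.linalg.norm(s)*1e3).round(1))
    return w,s,Rt
E
python3 - <<'E'
from h import *
w,s,Rt=plan([.508,-.305,.2],-1.733)
print(Rt.as_matrix().round(3)); print(plan([.508,-.305,.2],-1.733,.3)[2].as_matrix()[:,2])
E
```

```text
t 0.1 turn [-1.10e-03  3.00e-04  3.95e-01] shift [ 0.4239 -0.2107  0.0051] deg 22.6 mm 473.4
[[ 0.987 -0.161  0.   ]
 [-0.161 -0.987 -0.   ]
 [ 0.     0.    -1.   ]]
t 0.1 turn [0.295  0.0595 0.392 ] shift [ 0.4239 -0.2107  0.0051] deg 28.3 mm 473.4
[ 0.04772455  0.29164115 -0.95533649]
```

Emit:
{"name": "step_arm", "arguments": {"motion": [[0,0,0.05,0.053,-0.026,0,1],[0,0,0.1,0.106,-0.053,0,1],[0,0,0.15,0.159,-0.079,0,1],[0,0,0.2,0.212,-0.105,0,1],[0,0,0.25,0.265,-0.132,0,1],[0,0,0.3,0.318,-0.158,0,1],[0,0,0.35,0.371,-0.184,0,1],[0,0,0.395,0.424,-0.211,0.005,1]]}}

```text
time_s: 0.9
ee_pos: [0.4529, -0.3507, 0.2035]
tool_rot: [0.997, -0.082, 0.0, 0.0]
ft_force: [0.5, -1.0, -0.3]
gripper_width: 0.0943
```

```bash
python3 - <<'E'
from h import *
print(get_obs()['ee_pos'],get_obs()['q'].round(3)); plan([.508,-.305,.2],-1.733)
E
```

```text
[ 0.45289209 -0.35074722  0.20350908] [ 0.703  0.329 -0.121  1.746  0.044  1.069 -1.168]
t 0.9 turn [ 0.0001 -0.0001 -0.0022] shift [ 0.0469 -0.0541  0.0035] deg 0.1 mm 71.7
```

Emit:
{"name": "step_arm", "arguments": {"motion": [[0,0,0,0,0,0,1],[0,0,0,0,0,0,1]]}}

```text
time_s: 1.1
ee_pos: [0.4522, -0.3513, 0.203]
tool_rot: [0.997, -0.08, -0.0, -0.0]
ft_force: [-0.0, -0.8, 0.2]
gripper_width: 0.0938
```

```bash
python3 - <<'E'
from h import *
plan([.508,-.305,.2],-1.733)
E
```

```text
t 1.1 turn [-0.0005  0.0008  0.0025] shift [ 0.0477 -0.0545  0.003 ] deg 0.2 mm 72.6
```

Emit:
{"name": "step_arm", "arguments": {"motion": [[0,0,0.0,0.024,-0.027,0,1],[0,0,0.0,0.048,-0.0545,0.003,1],[0,0,0,0.048,-0.0545,0.003,1],[0,0,0,0.048,-0.0545,0.003,1]]}}

```text
time_s: 1.5
ee_pos: [0.5071, -0.307, 0.2001]
tool_rot: [0.997, -0.081, -0.0, 0.0]
ft_force: [0.1, -0.7, 0.3]
gripper_width: 0.094
```

```bash
python3 - <<'E'
from h import *
plan([.508,-.305,.058],-1.733); snap('side','s1'); crop('s1',220,400,60,240,4,'s1c');snap('top','t1'); crop('t1',320,460,130,270,5,'t1c')
E
```

```text
t 1.5 turn [ 0.0001  0.0009 -0.0002] shift [ 0.0007 -0.0021  0.1421] deg 0.1 mm 142.1
```

View pics/s1c.png

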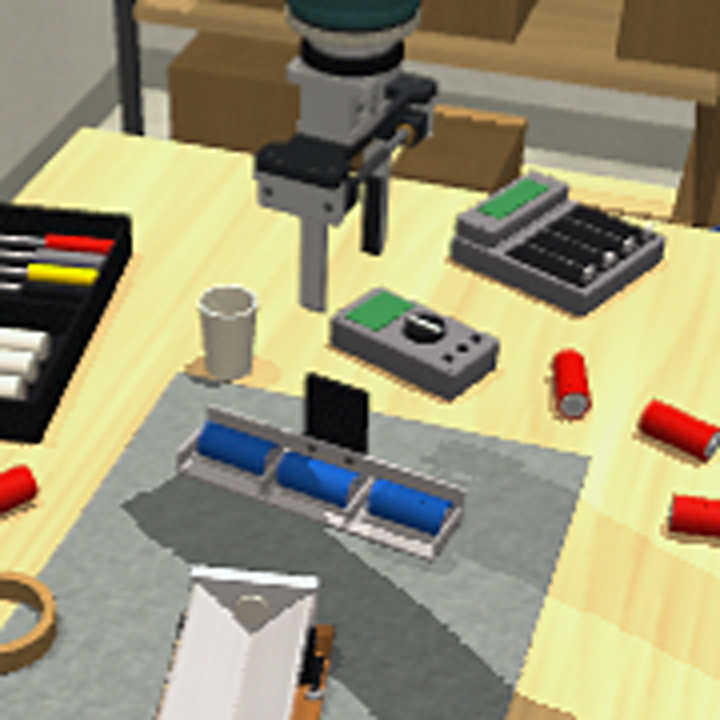

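View pics/t1c.png

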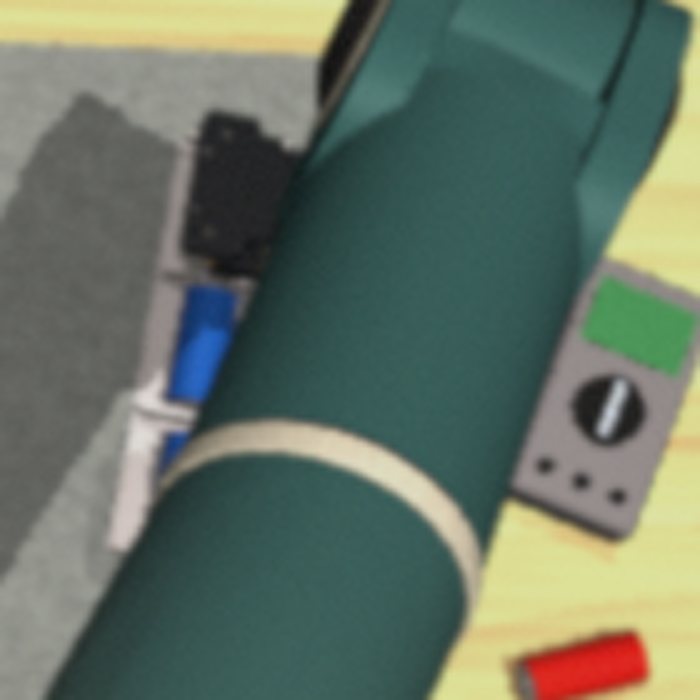

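The jaws straddle the grip's line, at (336,410) in the side crop. I'll descend.

Emit:
{"name": "step_arm", "arguments": {"motion": [[0,0,0,0,-0.002,0.03,1],[0,0,0,0.001,-0.002,0.06,1],[0,0,0,0.001,-0.002,0.09,1],[0,0,0,0.001,-0.002,0.115,1],[0,0,0,0.001,-0.002,0.132,1],[0,0,0,0.001,-0.002,0.142,1],[0,0,0,0.001,-0.002,0.142,1]]}}

```text
time_s: 2.3
ee_pos: [0.5079, -0.305, 0.0575]
tool_rot: [0.997, -0.082, -0.001, -0.0]
ft_force: [-0.1, -0.2, 0.6]
gripper_width: 0.0943
```

```bash
python3 - <<'E'
from h import *
snap('side','s2'); crop('s2',240,360,120,220,6,'s2c')
E
```

```text
(no output)
```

View pics/s2c.png

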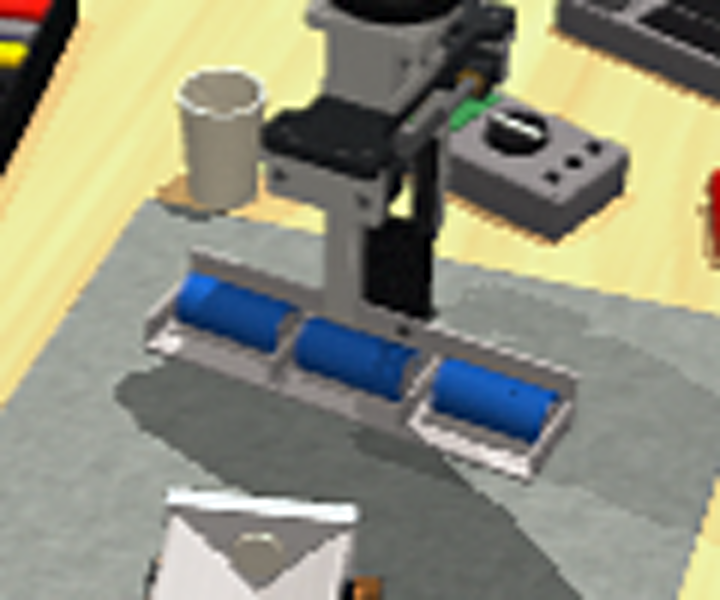

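```bash
python3 - <<'E'
from h import *
x=np.array([np.cos(-1.733),np.sin(-1.733),0]);y=np.array([-x[1],x[0],0]);c=np.array([.508,-.305,0])
def q(P): p=proj('side',P)[0]; return ((p-[240,120]+.5)*6).round()
for a in(-.03,.03): print('grip top',q(c+a*y+[0,0,.1]),q(c+a*y+[0,0,.04]))
for s in (-.047,.047): print('tip',q(c+s*x+[0,0,.058]),q(c+s*x+[0,0,.1]))
E
```

```text
grip top [435. 228.] [431. 314.]
grip top [339. 198.] [338. 283.]
tip [347. 318.] [348. 257.]
tip [421. 231.] [424. 171.]
```

Emit:
{"name": "step_arm", "arguments": {"motion": [[0,0,0,0,0,0,-1],[0,0,0,0,0,0,-1],[0,0,0,0,0,0,-1],[0,0,0,0,0,0,-1],[0,0,0,0,0,0,-1],[0,0,0,0,0,0,-1],[0,0,0,0,0,0,-1],[0,0,0,0,0,0,-1]]}}

```text
time_s: 3.15
ee_pos: [0.5091, -0.3044, 0.0584]
tool_rot: [0.997, -0.081, -0.0, -0.0]
ft_force: [-0.8, -0.2, 0.6]
gripper_width: 0.0333
```

Emit:
{"name": "step_arm", "arguments": {"motion": [[0,0,0,0,0,0,-1],[0,0,0,0,0,0,-1],[0,0,0,0,0,0,-1],[0,0,0,0,0,0,-1],[0,0,0,0,0,0,-1],[0,0,0,0,0,0,-1]]}}

```text
time_s: 3.75
ee_pos: [0.509, -0.3047, 0.0584]
tool_rot: [0.997, -0.081, -0.0, 0.0]
ft_force: [-0.8, -3.3, -0.0]
gripper_width: 0.0076
```

Emit:
{"name": "step_arm", "arguments": {"motion": [[0,0,0,0,0,-0.004,-1],[0,0,0,0,0,-0.01,-1],[0.02,0,0,0,0,-0.02,-1],[0.04,0,0,0,0,-0.035,-1],[0.06,0,0,0,0,-0.052,-1],[0.07,0,0,0,0,-0.07,-1],[0.07,0,0,0,0,-0.085,-1],[0.07,0,0,0,0,-0.1,-1]]}}

```text
time_s: 4.55
ee_pos: [0.509, -0.3045, 0.1597]
tool_rot: [0.996, -0.081, 0.003, -0.035]
ft_force: [-0.4, 0.5, -6.2]
gripper_width: 0.0079
```

```bash
python3 - <<'E'
from h import *
print(get_obs()['ee_pos'],get_obs()['ft_force'],get_obs()['ft_torque'])
snap('side','s3'); crop('s3',220,380,90,220,5,'s3c')
E
```

```text
[ 0.5090083  -0.30447774  0.15967455] [-0.4459544   0.4711316  -6.16604172] [-0.28189833  0.08853684 -0.01086691]
```

View pics/s3c.png

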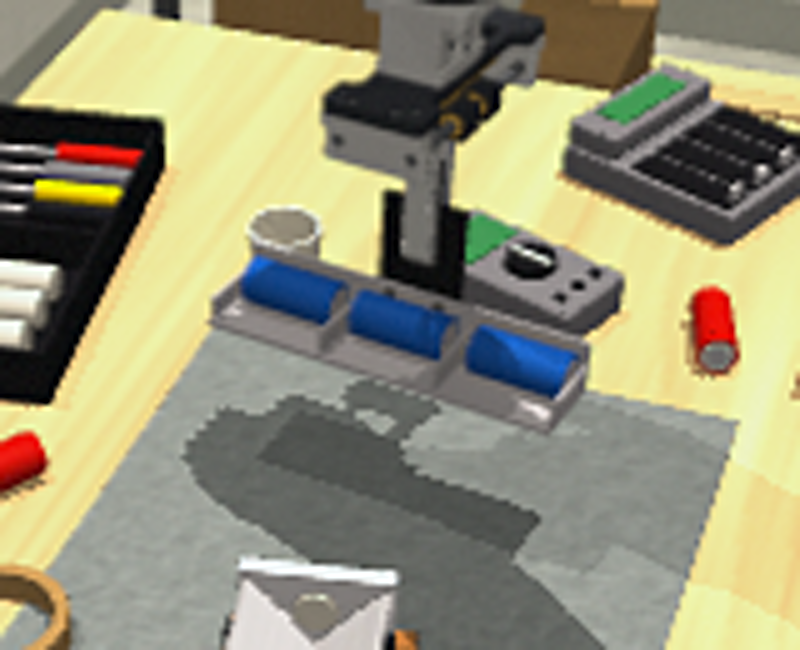

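```bash
cat >> h.py <<'E'
JO=np.array([.469,.091,0]); JY=.19
def lip2tcp(xl,yl,zl,th,off=(.064,0,.058)):
    Rt=R.from_euler('z',JY)*R.from_euler('y',-th)   # front (-x) down
    lip=JO+R.from_euler('z',JY).apply([xl,yl,zl])
    X=Rt.apply([0,1,0]);Y=Rt.apply([1,0,0]);Z=Rt.apply([0,0,-1])
    return lip+Rt.apply(off), R.from_matrix(np.stack([X,Y,Z],1))
def delta(pos,Rt,k=1):
    o=get_obs(); Rc=R.from_quat(o['tool_rot'])
    w=(Rc.inv()*Rt).as_rotvec(); s=Rc.inv().apply(np.array(pos)-o['ee_pos'])
    print('t',round(o['time_s'],2),'ee',o['ee_pos'].round(4),'rad',np.linalg.norm(w).round(3),'mm',(np.linalg.norm(s)*1e3).round(1))
    for i in range(1,k+1): print([float(v) for v in np.r_[w*i/k,s*i/k].round(4)])
E
python3 - <<'E'
from h import *
p,Rt=lip2tcp(.050,-.026,.13,-.07); print(p); delta(p,Rt,28)
print(get_obs()['q'].round(2))
E
```

```text
[0.58968858 0.08773434 0.18338162]
t 4.6 ee [ 0.51   -0.3049  0.162 ] rad 1.923 mm 401.2
[0.0001, -0.0048, -0.0685, 0.0005, -0.0143, 0.0002]
[0.0002, -0.0097, -0.137, 0.0011, -0.0286, 0.0005]
[0.0004, -0.0145, -0.2055, 0.0016, -0.0429, 0.0007]
[0.0005, -0.0194, -0.274, 0.0022, -0.0573, 0.0009]
[0.0006, -0.0242, -0.3425, 0.0027, -0.0716, 0.0011]
[0.0007, -0.029, -0.411, 0.0033, -0.0859, 0.0014]
[0.0008, -0.0339, -0.4795, 0.0038, -0.1002, 0.0016]
[0.001, -0.0387, -0.548, 0.0044, -0.1145, 0.0018]
[0.0011, -0.0435, -0.6165, 0.0049, -0.1288, 0.002]
[0.0012, -0.0484, -0.685, 0.0055, -0.1432, 0.0023]
[0.0013, -0.0532, -0.7536, 0.006, -0.1575, 0.0025]
[0.0014, -0.0581, -0.8221, 0.0066, -0.1718, 0.0027]
[0.0016, -0.0629, -0.8906, 0.0071, -0.1861, 0.003]
[0.0017, -0.0677, -0.9591, 0.0077, -0.2004, 0.0032]
[0.0018, -0.0726, -1.0276, 0.0082, -0.2147, 0.0034]
[0.0019, -0.0774, -1.0961, 0.0088, -0.229, 0.0036]
[0.002, -0.0822, -1.1646, 0.0093, -0.2434, 0.0039]
[0.0021, -0.0871, -1.2331, 0.0099, -0.2577, 0.0041]
[0.0023, -0.0919, -1.3016, 0.0104, -0.272, 0.0043]
[0.0024, -0.0968, -1.3701, 0.011, -0.2863, 0.0045]
[0.0025, -0.1016, -1.4386, 0.0115, -0.3006, 0.0048]
[0.0026, -0.1064, -1.5071, 0.0121, -0.3149, 0.005]
[0.0027, -0.1113, -1.5756, 0.0126, -0.3293, 0.0052]
[0.0029, -0.1161, -1.6441, 0.0131, -0.3436, 0.0054]
[0.003, -0.1209, -1.7126, 0.0137, -0.3579, 0.0057]
[0.0031, -0.1258, -1.7811, 0.0142, -0.3722, 0.0059]
[0.0032, -0.1306, -1.8496, 0.0148, -0.3865, 0.0061]
[0.0033, -0.1355, -1.9181, 0.0153, -0.4008, 0.0064]
[ 0.66  0.43 -0.18  1.71  0.01  1.03 -1.24]
```

Emit:
{"name": "step_arm", "arguments": {"motion": [[0,-0.001,-0.015,0,-0.003,-0.008,-1],[0,-0.003,-0.045,0,-0.009,-0.016,-1],[0,-0.006,-0.09,0.001,-0.018,-0.024,-1],[0,-0.01,-0.145,0.001,-0.03,-0.03,-1],[0,-0.014,-0.205,0.002,-0.043,-0.032,-1],[0,-0.019,-0.274,0.002,-0.057,-0.032,-1],[0,-0.024,-0.342,0.003,-0.071,-0.032,-1],[0,-0.029,-0.411,0.003,-0.086,-0.032,-1]]}}

```text
time_s: 5.4
ee_pos: [0.5258, -0.2211, 0.1966]
tool_rot: [0.991, 0.127, -0.005, -0.035]
ft_force: [-0.8, -0.2, -6.3]
gripper_width: 0.008
```

```bash
python3 - <<'E'
from h import *
p,Rt=lip2tcp(.050,-.026,.13,-.07); delta(p,Rt,22)
E
```

```text
t 5.4 ee [ 0.5258 -0.2211  0.1966] rad 1.505 mm 315.6
[-0.0, -0.0048, -0.0682, 0.0064, -0.0128, 0.0015]
[-0.0, -0.0096, -0.1365, 0.0127, -0.0255, 0.003]
[-0.0001, -0.0144, -0.2047, 0.0191, -0.0383, 0.0045]
[-0.0001, -0.0191, -0.273, 0.0254, -0.0511, 0.006]
[-0.0001, -0.0239, -0.3412, 0.0318, -0.0639, 0.0075]
[-0.0001, -0.0287, -0.4095, 0.0382, -0.0766, 0.009]
[-0.0002, -0.0335, -0.4777, 0.0445, -0.0894, 0.0105]
[-0.0002, -0.0383, -0.546, 0.0509, -0.1022, 0.012]
[-0.0002, -0.0431, -0.6142, 0.0572, -0.115, 0.0135]
[-0.0002, -0.0479, -0.6825, 0.0636, -0.1277, 0.015]
[-0.0002, -0.0527, -0.7507, 0.07, -0.1405, 0.0165]
[-0.0003, -0.0574, -0.819, 0.0763, -0.1533, 0.018]
[-0.0003, -0.0622, -0.8872, 0.0827, -0.1661, 0.0195]
[-0.0003, -0.067, -0.9555, 0.089, -0.1788, 0.021]
[-0.0003, -0.0718, -1.0237, 0.0954, -0.1916, 0.0225]
[-0.0003, -0.0766, -1.092, 0.1018, -0.2044, 0.024]
[-0.0004, -0.0814, -1.1602, 0.1081, -0.2171, 0.0255]
[-0.0004, -0.0862, -1.2285, 0.1145, -0.2299, 0.027]
[-0.0004, -0.0909, -1.2967, 0.1208, -0.2427, 0.0285]
[-0.0004, -0.0957, -1.365, 0.1272, -0.2555, 0.03]
[-0.0005, -0.1005, -1.4332, 0.1336, -0.2682, 0.0315]
[-0.0005, -0.1053, -1.5015, 0.1399, -0.281, 0.033]
```

Emit:
{"name": "step_arm", "arguments": {"motion": [[0,-0.005,-0.068,0.006,-0.013,0.001,-1],[0,-0.01,-0.136,0.013,-0.026,0.002,-1],[0,-0.014,-0.205,0.019,-0.038,0.003,-1],[0,-0.019,-0.273,0.025,-0.051,0.004,-1],[0,-0.024,-0.341,0.032,-0.064,0.005,-1],[0,-0.029,-0.41,0.038,-0.077,0.006,-1],[0,-0.034,-0.478,0.045,-0.089,0.007,-1],[0,-0.038,-0.546,0.051,-0.102,0.008,-1]]}}

```text
time_s: 6.2
ee_pos: [0.5498, -0.1093, 0.1957]
tool_rot: [0.92, 0.391, -0.014, -0.032]
ft_force: [-0.3, -0.8, -6.3]
gripper_width: 0.0079
```

```bash
python3 - <<'E'
from h import *
p,Rt=lip2tcp(.050,-.026,.13,-.07); delta(p,Rt,14)
E
```

```text
t 6.2 ee [ 0.5498 -0.1093  0.1957] rad 0.958 mm 201.4
[-0.0, -0.0048, -0.0682, 0.0121, -0.0076, 0.0014]
[-0.0, -0.0096, -0.1365, 0.0242, -0.0153, 0.0028]
[-0.0, -0.0144, -0.2047, 0.0363, -0.0229, 0.0043]
[-0.0, -0.0192, -0.273, 0.0484, -0.0306, 0.0057]
[-0.0001, -0.024, -0.3412, 0.0605, -0.0382, 0.0071]
[-0.0001, -0.0289, -0.4095, 0.0726, -0.0459, 0.0085]
[-0.0001, -0.0337, -0.4777, 0.0847, -0.0535, 0.01]
[-0.0001, -0.0385, -0.5459, 0.0968, -0.0612, 0.0114]
[-0.0001, -0.0433, -0.6142, 0.1089, -0.0688, 0.0128]
[-0.0001, -0.0481, -0.6824, 0.121, -0.0765, 0.0142]
[-0.0001, -0.0529, -0.7507, 0.1331, -0.0841, 0.0157]
[-0.0001, -0.0577, -0.8189, 0.1452, -0.0918, 0.0171]
[-0.0001, -0.0625, -0.8872, 0.1574, -0.0994, 0.0185]
[-0.0002, -0.0673, -0.9554, 0.1695, -0.107, 0.0199]
```

Emit:
{"name": "step_arm", "arguments": {"motion": [[0,-0.005,-0.068,0.012,-0.008,0.001,-1],[0,-0.01,-0.136,0.024,-0.015,0.002,-1],[0,-0.014,-0.205,0.036,-0.023,0.003,-1],[0,-0.019,-0.273,0.048,-0.031,0.004,-1],[0,-0.024,-0.341,0.061,-0.038,0.005,-1],[0,-0.029,-0.41,0.073,-0.046,0.006,-1],[0,-0.034,-0.478,0.085,-0.053,0.007,-1],[0,-0.038,-0.546,0.097,-0.061,0.008,-1]]}}

```text
time_s: 7.0
ee_pos: [0.5735, 0.0029, 0.192]
tool_rot: [0.78, 0.625, -0.022, -0.028]
ft_force: [-0.5, 0.7, -6.4]
gripper_width: 0.008
```

```bash
python3 - <<'E'
from h import *
p,Rt=lip2tcp(.050,-.026,.13,-.07); delta(p,Rt,7)
E
```

```text
t 7.0 ee [0.5735 0.0029 0.192 ] rad 0.411 mm 86.8
[0.0, -0.0042, -0.0585, 0.0123, -0.0003, 0.0013]
[0.0, -0.0084, -0.117, 0.0247, -0.0006, 0.0025]
[0.0, -0.0125, -0.1755, 0.037, -0.0009, 0.0038]
[0.0, -0.0167, -0.2341, 0.0493, -0.0012, 0.0051]
[0.0, -0.0209, -0.2926, 0.0617, -0.0015, 0.0063]
[0.0, -0.0251, -0.3511, 0.074, -0.0018, 0.0076]
[0.0, -0.0292, -0.4096, 0.0863, -0.0021, 0.0089]
```

Emit:
{"name": "step_arm", "arguments": {"motion": [[0,-0.005,-0.065,0.014,0,0.001,-1],[0,-0.009,-0.13,0.027,-0.001,0.003,-1],[0,-0.014,-0.19,0.04,-0.001,0.004,-1],[0,-0.018,-0.25,0.053,-0.001,0.006,-1],[0,-0.022,-0.31,0.065,-0.002,0.007,-1],[0,-0.026,-0.36,0.076,-0.002,0.008,-1],[0,-0.028,-0.395,0.083,-0.002,0.009,-1],[0,-0.029,-0.41,0.086,-0.002,0.009,-1]]}}

```text
time_s: 7.8
ee_pos: [0.5903, 0.0869, 0.1828]
tool_rot: [0.637, 0.77, -0.027, -0.023]
ft_force: [0.4, -0.6, -6.9]
gripper_width: 0.0083
```

```bash
python3 - <<'E'
from h import *
p,Rt=lip2tcp(.050,-.026,.13,-.07); delta(p,Rt,1); print(get_obs()['q'].round(2))
snap('side','s4'); crop('s4',190,360,140,330,4,'s4c');snap('top','t4'); crop('t4',130,340,100,260,3.7,'t4c')
E
```

```text
t 7.8 ee [0.5903 0.0869 0.1828] rad 0.003 mm 1.2
[-0.0, -0.0007, -0.0025, 0.001, -0.0005, -0.0005]
[ 0.28  0.51 -0.65  1.63  0.31  1.18 -0.26]
```

View pics/s4c.png

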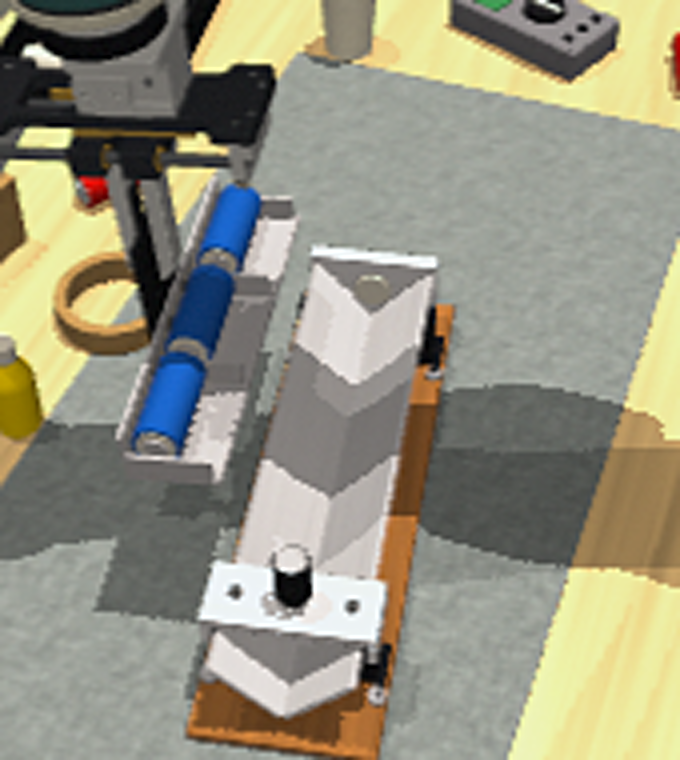

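View pics/t4c.png

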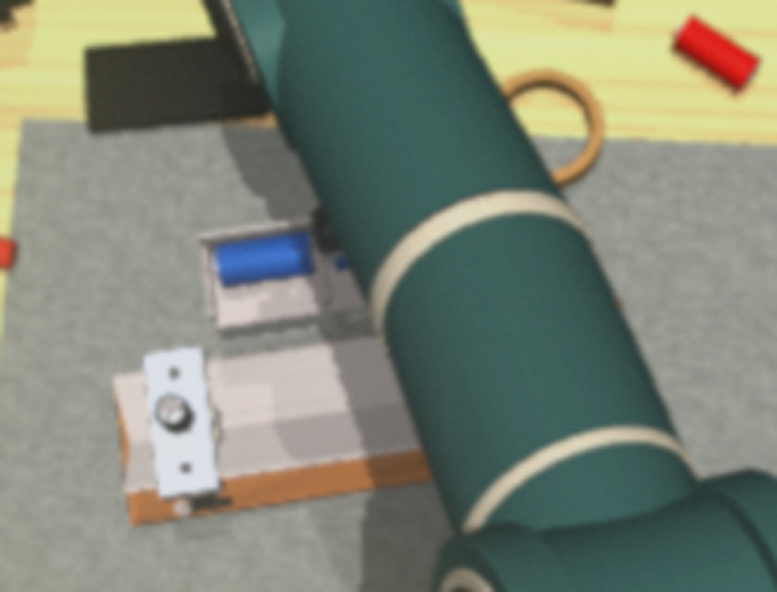

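```bash
python3 - <<'E'
from h import *
o=get_obs(); Rc=R.from_quat(o['tool_rot'])
def tr(x,y,z): return o['ee_pos']+Rc.apply([y,x-.034,-(z-.058)])
q=lambda P:((proj('side',P)[0]-[190,140]+.5)*4).round()
for n,p in [('front+y bot',(-.03,.125,0)),('front+y walltop',(-.03,.125,.02)),('back+y walltop',(.03,.125,.037)),('front-y bot',(-.03,-.125,0)),('front-y walltop',(-.03,-.125,.02)),('back-y',(.03,-.125,.037)),('back+y bot',(.03,.125,0))]: print(n,q(tr(*p)),tr(*p).round(3))
q2=lambda P:((proj('top',P)[0]-[130,100]+.5)*3.7).round()
for p in [(-.03,.125,0),(-.03,.125,.02),(.03,.125,.037)]: print('top',q2(tr(*p)))
J=R.from_euler('z',JY)
for n,p in [('rimfar stop end',(.042,-.165,.068)),('rim far 112',(.042,.112,.068)),('near',(-.042,-.165,.068)),('stop far top',(.048,-.175,.075)),('bridge FR',(.054,.115,.078))]:
    P=JO+J.apply(p); print(n,q(P),q2(P))
E
```

```text
front+y bot [221. 479.] [0.501 0.197 0.13 ]
front+y walltop [217. 458.] [0.502 0.197 0.15 ]
back+y walltop [115. 432.] [0.562 0.208 0.162]
front-y bot [301. 213.] [ 0.547 -0.049  0.13 ]
front-y walltop [298. 192.] [ 0.548 -0.049  0.15 ]
back-y [213. 169.] [ 0.608 -0.038  0.162]
back+y bot [127. 472.] [0.559 0.208 0.125]
top [217. 331.]
top [212. 323.]
top [200. 236.]
rimfar stop end [317. 265.] [579. 310.]
rim far 112 [237. 562.] [212. 365.]
near [428. 276.] [597. 419.]
stop far top [312. 249.] [592. 298.]
bridge FR [216. 554.] [204. 347.]
```

```bash
python3 - <<'E'
from h import *
crop('s4',210,320,180,270,7,'s4d')
E
```

```text
(no output)
```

View pics/s4d.png

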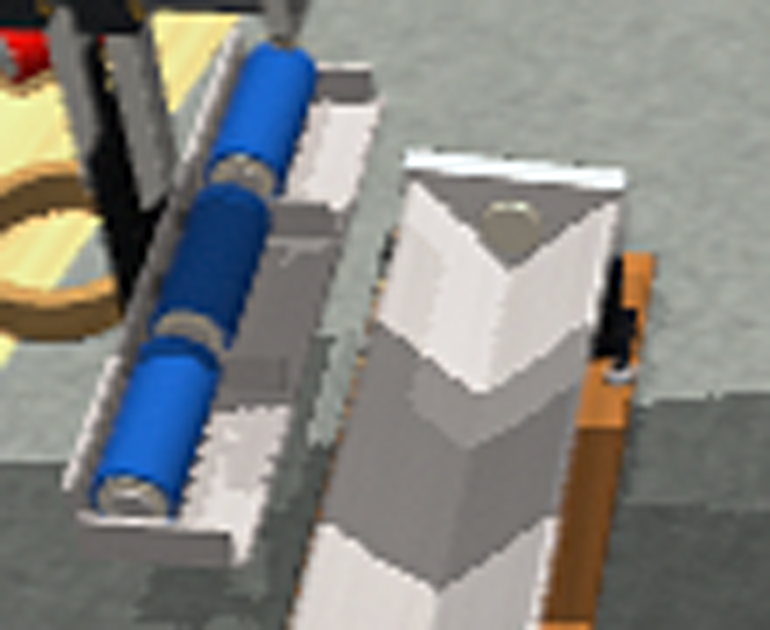

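```bash
python3 - <<'E'
from h import *
p,Rt=lip2tcp(.035,-.026,.077,0.0); delta(p,Rt,7)
E
```

```text
t 7.9 ee [0.5903 0.0862 0.183 ] rad 0.07 mm 51.7
[-0.01, -0.0001, -0.0007, 0.0002, -0.0023, 0.007]
[-0.02, -0.0001, -0.0014, 0.0004, -0.0045, 0.0141]
[-0.0299, -0.0002, -0.002, 0.0007, -0.0068, 0.0211]
[-0.0399, -0.0002, -0.0027, 0.0009, -0.0091, 0.0281]
[-0.0499, -0.0003, -0.0034, 0.0011, -0.0113, 0.0351]
[-0.0599, -0.0004, -0.0041, 0.0013, -0.0136, 0.0422]
[-0.0699, -0.0004, -0.0047, 0.0015, -0.0159, 0.0492]
```

Emit:
{"name": "step_arm", "arguments": {"motion": [[-0.004,0,-0.001,0,-0.002,0.005,-1],[-0.012,0,-0.001,0,-0.004,0.013,-1],[-0.022,0,-0.002,0.001,-0.007,0.022,-1],[-0.035,0,-0.003,0.001,-0.01,0.031,-1],[-0.046,0,-0.003,0.001,-0.013,0.039,-1],[-0.058,0,-0.004,0.001,-0.015,0.045,-1],[-0.07,0,-0.005,0.002,-0.016,0.049,-1],[-0.07,0,-0.005,0.002,-0.016,0.049,-1]]}}

```text
time_s: 8.7
ee_pos: [0.5702, 0.0842, 0.1348]
tool_rot: [0.637, 0.771, 0.0, -0.0]
ft_force: [-0.4, -0.3, -6.1]
gripper_width: 0.008
```

```bash
python3 - <<'E'
from h import *
p,Rt=lip2tcp(.035,-.026,.077,0); delta(p,Rt,1); print(get_obs()['q'].round(2))
snap('side','s5'); crop('s5',210,320,180,300,6,'s5c')
E
```

```text
t 8.7 ee [0.5702 0.0842 0.1348] rad 0.0 mm 0.9
[0.0, -0.0002, -0.0004, -0.0002, 0.0009, -0.0002]
[ 0.3   0.49 -0.65  1.79  0.35  0.98 -0.3 ]
```

View pics/s5c.png

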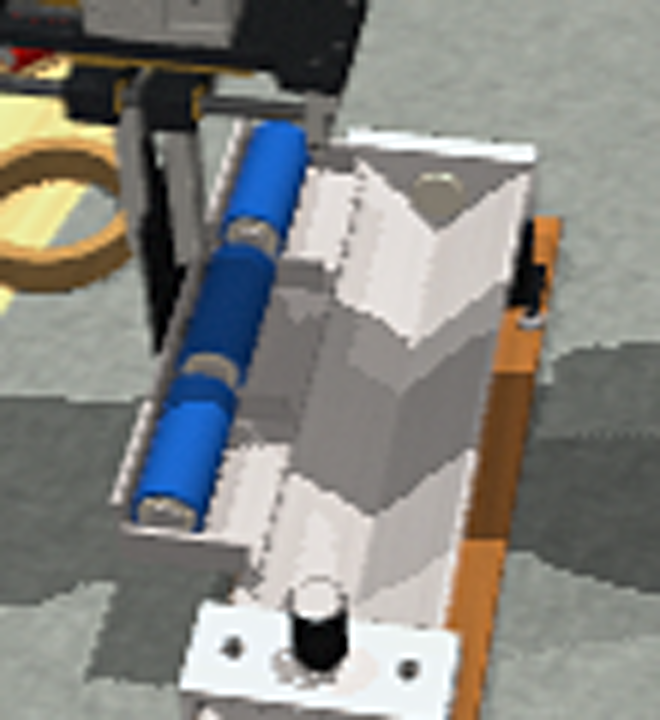

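The lip overlaps the far rim and lies parallel to it, with free space at both the stop and slide ends. I'll tip slowly about the lip.

```bash
cat >> h.py <<'E'
def tips(ths,xl,zl):
    o=get_obs(); Rc=R.from_quat(o['tool_rot'])
    for t,x,z in zip(ths,np.broadcast_to(xl,len(ths)),np.broadcast_to(zl,len(ths))):
        p,Rt=lip2tcp(x,-.026,z,t); print(round(t,3),np.r_[(Rc.inv()*Rt).as_rotvec(),Rc.inv().apply(p-o['ee_pos'])].round(4))
E
python3 - <<'E'
from h import *
tips([.01,.02,.03,.04,.04,.05,.06,.07],.035,.077)
E
```

```text
0.01 [-0.0099 -0.0002 -0.0005 -0.0002 -0.0002 -0.0004]
0.02 [-0.0199 -0.0002 -0.0005 -0.0002 -0.0007 -0.001 ]
0.03 [-0.0299 -0.0002 -0.0005 -0.0002 -0.0013 -0.0016]
0.04 [-0.0399 -0.0002 -0.0005 -0.0002 -0.0019 -0.0023]
0.04 [-0.0399 -0.0002 -0.0005 -0.0002 -0.0019 -0.0023]
0.05 [-0.0499 -0.0002 -0.0005 -0.0002 -0.0026 -0.0029]
0.06 [-0.0599 -0.0002 -0.0005 -0.0002 -0.0032 -0.0035]
0.07 [-0.0699 -0.0002 -0.0005 -0.0002 -0.0038 -0.0041]
```

Emit:
{"name": "step_arm", "arguments": {"motion": [[-0.01,0,0,0,0,0,-1],[-0.02,0,0,0,-0.001,-0.001,-1],[-0.03,0,0,0,-0.001,-0.002,-1],[-0.03,0,0,0,-0.001,-0.002,-1],[-0.03,0,0,0,-0.001,-0.002,-1],[-0.04,0,0,0,-0.002,-0.002,-1],[-0.04,0,0,0,-0.002,-0.002,-1],[-0.04,0,0,0,-0.002,-0.002,-1]]}}

```text
time_s: 9.55
ee_pos: [0.5688, 0.084, 0.1372]
tool_rot: [0.637, 0.771, 0.016, 0.013]
ft_force: [0.5, -0.4, -6.6]
gripper_width: 0.0078
```

```bash
python3 - <<'E'
from h import *
snap('side','s6'); crop('s6',210,320,180,300,6,'s6c')
tips([.08,.12,.16,.2,.24,.28,.32,.36],.035,.076)
E
```

```text
0.08 [-0.0398 -0.0003 -0.0004 -0.0002 -0.0025 -0.0018]
0.12 [-0.0798 -0.0002 -0.0004 -0.0002 -0.005  -0.0042]
0.16 [-0.1198 -0.0002 -0.0004 -0.0002 -0.0076 -0.0065]
0.2 [-0.1598 -0.0002 -0.0004 -0.0002 -0.0102 -0.0087]
0.24 [-0.1998 -0.0002 -0.0004 -0.0002 -0.013  -0.0108]
0.28 [-2.398e-01 -2.000e-04 -4.000e-04 -2.000e-04 -1.580e-02 -1.280e-02]
0.32 [-2.798e-01 -2.000e-04 -4.000e-04 -2.000e-04 -1.870e-02 -1.470e-02]
0.36 [-3.198e-01 -2.000e-04 -4.000e-04 -2.000e-04 -2.170e-02 -1.640e-02]
```

View pics/s6c.png

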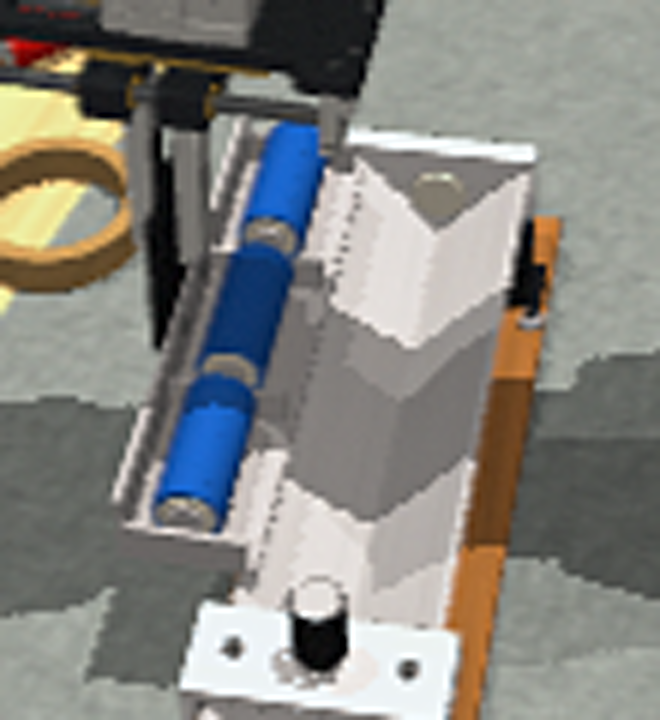

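The cells are rolling slowly toward the lip. I'll hold here, then go on.

Emit:
{"name": "step_arm", "arguments": {"motion": [[0,0,0,0,0,0,-1],[0,0,0,0,0,0,-1],[0,0,0,0,0,0,-1],[-0.02,0,0,0,-0.0013,-0.001,-1],[-0.04,0,0,0,-0.0025,-0.002,-1],[-0.06,0,0,0,-0.004,-0.003,-1],[-0.08,0,0,0,-0.005,-0.004,-1],[-0.1,0,0,0,-0.006,-0.005,-1]]}}

```text
time_s: 10.4
ee_pos: [0.5626, 0.0828, 0.1422]
tool_rot: [0.635, 0.769, 0.055, 0.045]
ft_force: [0.1, 0.3, -6.1]
gripper_width: 0.0082
```

```bash
python3 - <<'E'
from h import *
snap('side','s7'); crop('s7',210,320,180,300,6,'s7c')
tips([.17,.2,.23,.26,.29,.32,.35,.38],.035,.075)
E
```

```text
0.17 [-0.0271  0.0001 -0.0003 -0.0002 -0.0016 -0.001 ]
0.2 [-0.0571  0.0002 -0.0003 -0.0002 -0.0034 -0.0028]
0.23 [-0.0871  0.0002 -0.0003 -0.0002 -0.0053 -0.0046]
0.26 [-0.1171  0.0002 -0.0003 -0.0002 -0.0072 -0.0064]
0.29 [-0.1471  0.0002 -0.0003 -0.0002 -0.0092 -0.008 ]
0.32 [-0.1771  0.0002 -0.0003 -0.0002 -0.0112 -0.0096]
0.35 [-2.071e-01  2.000e-04 -3.000e-04 -2.000e-04 -1.330e-02 -1.120e-02]
0.38 [-2.371e-01  2.000e-04 -3.000e-04 -2.000e-04 -1.540e-02 -1.270e-02]
```

View pics/s7c.png

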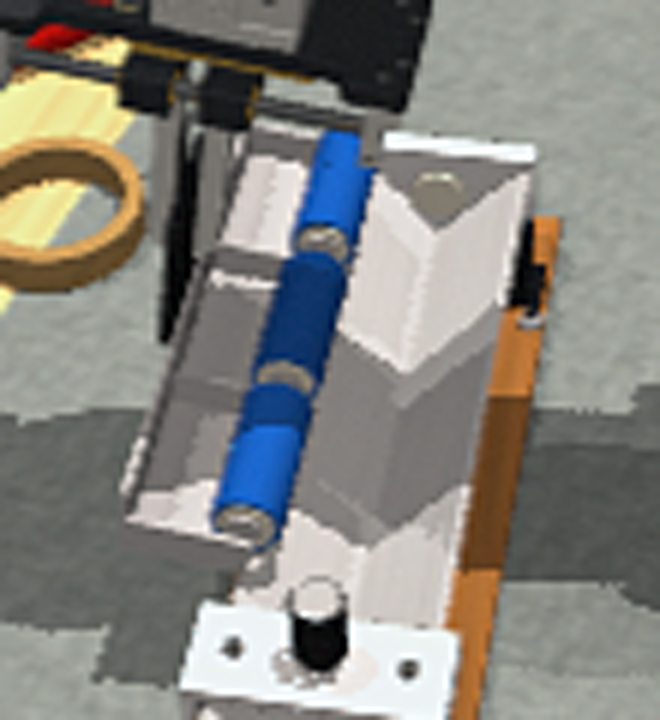

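Emit:
{"name": "step_arm", "arguments": {"motion": [[-0.027,0,0,0,-0.0016,-0.001,-1],[-0.057,0,0,0,-0.0034,-0.003,-1],[-0.087,0,0,0,-0.0053,-0.0046,-1],[-0.117,0,0,0,-0.0072,-0.0064,-1],[-0.147,0,0,0,-0.0092,-0.008,-1],[-0.177,0,0,0,-0.0112,-0.0096,-1],[-0.207,0,0,0,-0.0133,-0.0112,-1],[-0.237,0,0,0,-0.0154,-0.0127,-1]]}}

```text
time_s: 11.25
ee_pos: [0.5458, 0.0796, 0.1526]
tool_rot: [0.626, 0.757, 0.145, 0.12]
ft_force: [0.6, 0.5, -6.8]
gripper_width: 0.0078
```

```bash
python3 - <<'E'
from h import *
snap('side','s8'); crop('s8',210,320,180,300,6,'s8c')
print(get_obs()['q'].round(2))
tips([.40,.42,.44,.46,.48,.5,.52,.54],.035,.074)
E
```

```text
[ 0.42  0.22 -0.68  2.14  0.35  0.47 -0.32]
0.4 [-0.0207  0.0003 -0.0001 -0.0003 -0.0009 -0.0004]
0.42 [-0.0407  0.0003 -0.0001 -0.0003 -0.0021 -0.0017]
0.44 [-0.0607  0.0003 -0.0001 -0.0003 -0.0033 -0.0029]
0.46 [-0.0807  0.0003 -0.0001 -0.0003 -0.0046 -0.0041]
0.48 [-1.007e-01  3.000e-04 -1.000e-04 -3.000e-04 -5.800e-03 -5.300e-03]
0.5 [-0.1207  0.0003 -0.     -0.0003 -0.0071 -0.0064]
0.52 [-0.1407  0.0003 -0.     -0.0003 -0.0084 -0.0075]
0.54 [-0.1607  0.0003 -0.     -0.0003 -0.0098 -0.0086]
```

View pics/s8c.png

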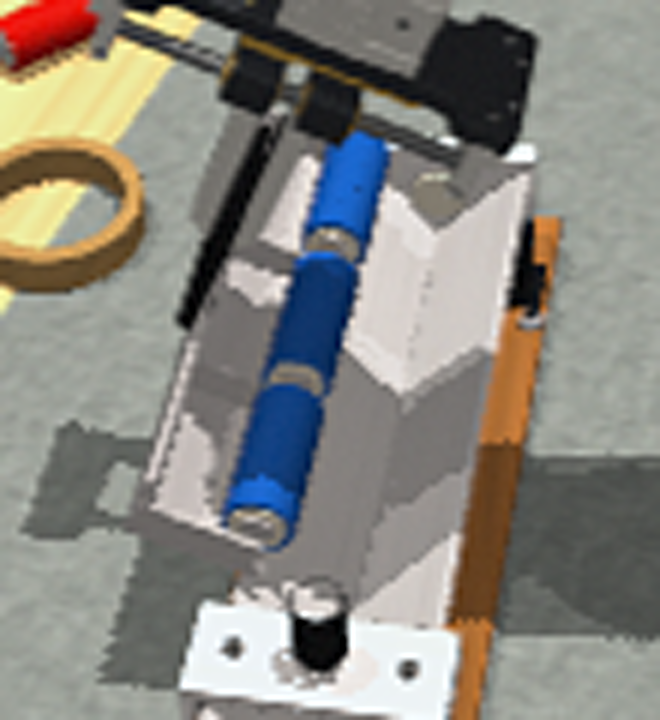

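Emit:
{"name": "step_arm", "arguments": {"motion": [[-0.02,0,0,0,-0.001,-0.0005,-1],[-0.04,0,0,0,-0.002,-0.0017,-1],[-0.06,0,0,0,-0.0033,-0.003,-1],[-0.08,0,0,0,-0.0046,-0.004,-1],[-0.08,0,0,0,-0.0046,-0.004,-1],[-0.1,0,0,0,-0.0058,-0.0053,-1],[-0.1,0,0,0,-0.0058,-0.0053,-1],[-0.1,0,0,0,-0.0058,-0.0053,-1]]}}

```text
time_s: 12.1
ee_pos: [0.5389, 0.0783, 0.1553]
tool_rot: [0.619, 0.749, 0.182, 0.15]
ft_force: [-0.4, 0.1, -2.5]
gripper_width: 0.0081
```

```bash
python3 - <<'E'
from h import *
snap('side','s9'); crop('s9',210,320,180,300,6,'s9c')
print(get_obs()['q'].round(2))
tips([.50,.52,.54,.56,.58,.6,.62,.64],.035,.074)
E
```

```text
[ 0.42  0.17 -0.67  2.22  0.37  0.33 -0.35]
0.5 [-0.0227 -0.0001 -0.0004 -0.0003 -0.0026 -0.0016]
0.52 [-0.0427 -0.0001 -0.0004 -0.0003 -0.0038 -0.0028]
0.54 [-0.0627 -0.0001 -0.0004 -0.0003 -0.005  -0.004 ]
0.56 [-0.0827 -0.0001 -0.0004 -0.0003 -0.0062 -0.0052]
0.58 [-1.027e-01 -1.000e-04 -4.000e-04 -3.000e-04 -7.500e-03 -6.400e-03]
0.6 [-1.227e-01 -1.000e-04 -4.000e-04 -3.000e-04 -8.800e-03 -7.500e-03]
0.62 [-1.427e-01 -1.000e-04 -4.000e-04 -3.000e-04 -1.010e-02 -8.700e-03]
0.64 [-1.627e-01 -1.000e-04 -4.000e-04 -3.000e-04 -1.150e-02 -9.700e-03]
```

View pics/s9c.png

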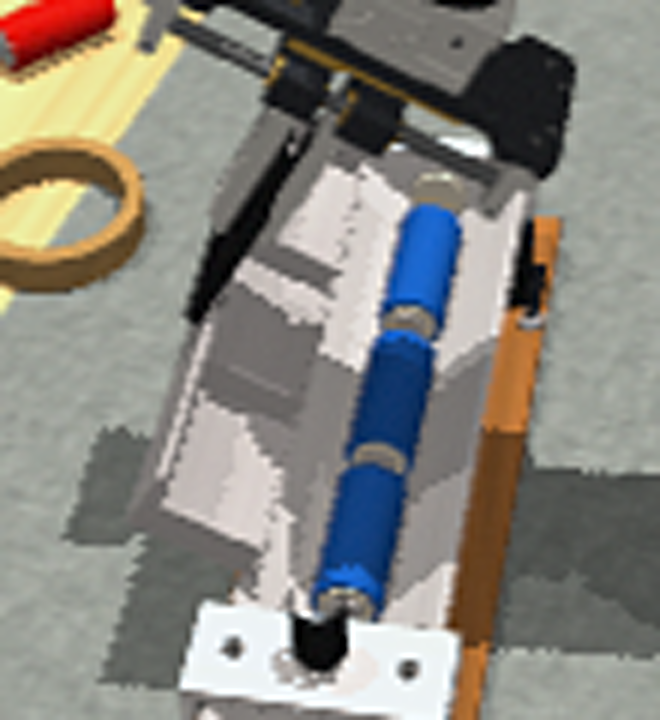

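All three cells lie in the trough's fold, and the wrist force of 2.5 N matches the empty tray. Next I'll lift the tray away and level it.

```bash
python3 - <<'E'
from h import *
tips([.48,.46,.4,.32,.24,.16,.08,0],[.037,.041,.046,.05,.052,.054,.055,.055],[.08,.088,.098,.108,.118,.126,.132,.135])
E
```

```text
0.48 [-0.0027 -0.0001 -0.0004 -0.0003  0.0031 -0.0047]
0.46 [ 0.0173 -0.0001 -0.0004 -0.0003  0.0115 -0.0087]
0.4 [ 0.0773 -0.0001 -0.0004 -0.0003  0.0239 -0.0113]
0.32 [ 1.573e-01 -1.000e-04 -4.000e-04 -3.000e-04  3.600e-02 -1.270e-02]
0.24 [ 2.373e-01 -2.000e-04 -4.000e-04 -3.000e-04  4.590e-02 -1.470e-02]
0.16 [ 3.173e-01 -2.000e-04 -4.000e-04 -3.000e-04  5.440e-02 -1.470e-02]
0.08 [ 3.973e-01 -2.000e-04 -4.000e-04 -3.000e-04  6.060e-02 -1.320e-02]
0 [ 4.773e-01 -2.000e-04 -4.000e-04 -3.000e-04  6.400e-02 -9.300e-03]
```

Emit:
{"name": "step_arm", "arguments": {"motion": [[0,0,0,0,0.003,-0.0047,-1],[0.017,0,0,0,0.0115,-0.009,-1],[0.077,0,0,0,0.024,-0.0113,-1],[0.157,0,0,0,0.036,-0.0127,-1],[0.237,0,0,0,0.046,-0.0147,-1],[0.317,0,0,0,0.0544,-0.0147,-1],[0.397,0,0,0,0.0606,-0.0132,-1],[0.477,0,0,0,0.064,-0.0093,-1]]}}

```text
time_s: 12.95
ee_pos: [0.5913, 0.0884, 0.194]
tool_rot: [0.637, 0.771, -0.0, -0.001]
ft_force: [0.0, 0.2, -2.7]
gripper_width: 0.0077
```

```bash
python3 - <<'E'
from h import *
import h
snap('side','s10'); crop('s10',190,330,150,330,4,'s10c')
Y=np.array([np.cos(-1.733),np.sin(-1.733),0]);Z=np.array([0,0,-1.]);X=np.cross(Y,Z)
Rt=R.from_matrix(np.stack([X,Y,Z],1)); delta([.509,-.3045,.185],Rt,20)
E
```

```text
t 13.0 ee [0.5922 0.0884 0.1929] rad 1.922 mm 401.7
[-0.0004, 0.0003, 0.0961, -0.0185, -0.0078, 0.0004]
[-0.0007, 0.0006, 0.1922, -0.037, -0.0155, 0.0008]
[-0.0011, 0.0009, 0.2883, -0.0555, -0.0233, 0.0012]
[-0.0015, 0.0011, 0.3844, -0.0741, -0.0311, 0.0016]
[-0.0019, 0.0014, 0.4805, -0.0926, -0.0389, 0.0021]
[-0.0022, 0.0017, 0.5766, -0.1111, -0.0466, 0.0025]
[-0.0026, 0.002, 0.6727, -0.1296, -0.0544, 0.0029]
[-0.003, 0.0023, 0.7688, -0.1481, -0.0622, 0.0033]
[-0.0034, 0.0026, 0.8649, -0.1666, -0.07, 0.0037]
[-0.0037, 0.0029, 0.961, -0.1851, -0.0777, 0.0041]
[-0.0041, 0.0032, 1.0571, -0.2036, -0.0855, 0.0045]
[-0.0045, 0.0034, 1.1532, -0.2222, -0.0933, 0.0049]
[-0.0049, 0.0037, 1.2494, -0.2407, -0.1011, 0.0053]
[-0.0052, 0.004, 1.3455, -0.2592, -0.1088, 0.0057]
[-0.0056, 0.0043, 1.4416, -0.2777, -0.1166, 0.0062]
[-0.006, 0.0046, 1.5377, -0.2962, -0.1244, 0.0066]
[-0.0064, 0.0049, 1.6338, -0.3147, -0.1322, 0.007]
[-0.0067, 0.0052, 1.7299, -0.3332, -0.1399, 0.0074]
[-0.0071, 0.0055, 1.826, -0.3517, -0.1477, 0.0078]
[-0.0075, 0.0057, 1.9221, -0.3703, -0.1555, 0.0082]
```

View pics/s10c.png

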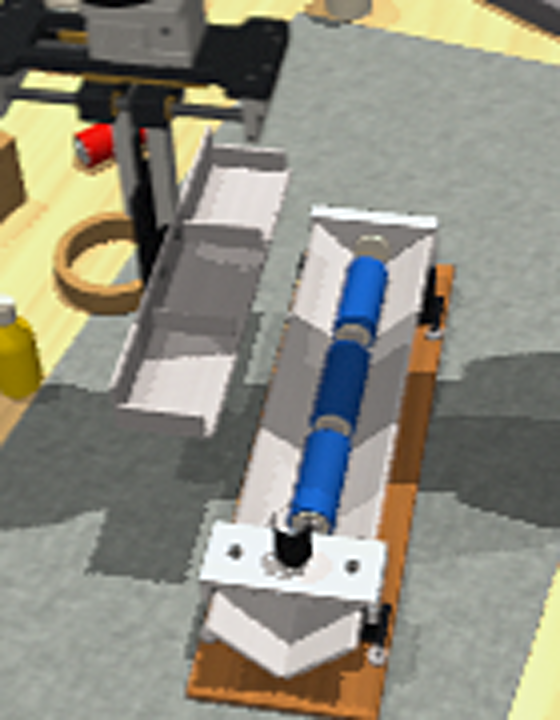

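Cells are in line in the trough and the tray is empty. Next I return it to its original place.

Emit:
{"name": "step_arm", "arguments": {"motion": [[0,0,0.05,-0.01,-0.004,0,-1],[0,0,0.13,-0.025,-0.01,0,-1],[-0.001,0,0.22,-0.043,-0.018,0.001,-1],[-0.001,0,0.315,-0.061,-0.026,0.001,-1],[-0.002,0.001,0.41,-0.079,-0.033,0.001,-1],[-0.002,0.001,0.5,-0.097,-0.04,0.002,-1],[-0.002,0.002,0.6,-0.115,-0.048,0.002,-1],[-0.003,0.002,0.7,-0.134,-0.056,0.002,-1]]}}

```text
time_s: 13.8
ee_pos: [0.5601, -0.0553, 0.1914]
tool_rot: [0.864, 0.503, 0.003, 0.0]
ft_force: [1.2, -0.1, -2.1]
gripper_width: 0.0078
```

```bash
cat >> h.py <<'E'
def down(psi):
    Y=np.array([np.cos(psi),np.sin(psi),0]);Z=np.array([0,0,-1.]);X=np.cross(Y,Z)
    return R.from_matrix(np.stack([X,Y,Z],1))
E
python3 - <<'E'
from h import *
delta([.509,-.3045,.185],down(-1.733),14)
E
```

```text
t 13.8 ee [ 0.5601 -0.0553  0.1914] rad 1.216 mm 254.4
[0.0, -0.0004, 0.0869, -0.0173, 0.0056, 0.0004]
[0.0, -0.0008, 0.1737, -0.0346, 0.0112, 0.0008]
[0.0, -0.0012, 0.2606, -0.0518, 0.0169, 0.0012]
[0.0001, -0.0016, 0.3475, -0.0691, 0.0225, 0.0016]
[0.0001, -0.002, 0.4344, -0.0864, 0.0281, 0.002]
[0.0001, -0.0024, 0.5212, -0.1037, 0.0337, 0.0024]
[0.0001, -0.0029, 0.6081, -0.1209, 0.0393, 0.0028]
[0.0001, -0.0033, 0.695, -0.1382, 0.045, 0.0032]
[0.0001, -0.0037, 0.7818, -0.1555, 0.0506, 0.0036]
[0.0001, -0.0041, 0.8687, -0.1728, 0.0562, 0.004]
[0.0001, -0.0045, 0.9556, -0.1901, 0.0618, 0.0044]
[0.0002, -0.0049, 1.0425, -0.2073, 0.0674, 0.0048]
[0.0002, -0.0053, 1.1293, -0.2246, 0.0731, 0.0052]
[0.0002, -0.0057, 1.2162, -0.2419, 0.0787, 0.0056]
```

Emit:
{"name": "step_arm", "arguments": {"motion": [[0,0,0.09,-0.017,0.006,0,-1],[0,-0.001,0.18,-0.035,0.012,0.001,-1],[0,-0.001,0.27,-0.053,0.018,0.001,-1],[0,-0.002,0.36,-0.071,0.024,0.002,-1],[0,-0.002,0.45,-0.089,0.03,0.002,-1],[0,-0.003,0.54,-0.107,0.035,0.002,-1],[0,-0.003,0.63,-0.125,0.041,0.003,-1],[0,-0.003,0.72,-0.142,0.047,0.003,-1]]}}

```text
time_s: 14.6
ee_pos: [0.5315, -0.2022, 0.188]
tool_rot: [0.986, 0.166, 0.001, 0.0]
ft_force: [0.2, 0.4, -1.7]
gripper_width: 0.0079
```

```bash

python3 - <<'E'
from h import *
delta([.509,-.3045,.160],down(-1.733),6)
E
```

```text
t 14.6 ee [ 0.5315 -0.2022  0.188 ] rad 0.496 mm 108.4
[0.0, -0.0005, 0.0827, -0.0091, 0.0149, 0.0047]
[0.0001, -0.0009, 0.1654, -0.0183, 0.0297, 0.0093]
[0.0001, -0.0014, 0.2481, -0.0274, 0.0446, 0.014]
[0.0002, -0.0018, 0.3309, -0.0366, 0.0595, 0.0186]
[0.0002, -0.0023, 0.4136, -0.0457, 0.0744, 0.0233]
[0.0002, -0.0027, 0.4963, -0.0549, 0.0892, 0.0279]
```

Emit:
{"name": "step_arm", "arguments": {"motion": [[0,0,0.083,-0.009,0.015,0.001,-1],[0,-0.001,0.165,-0.018,0.03,0.005,-1],[0,-0.001,0.248,-0.027,0.045,0.01,-1],[0,-0.002,0.331,-0.037,0.06,0.015,-1],[0,-0.002,0.4,-0.044,0.072,0.02,-1],[0,-0.003,0.46,-0.051,0.083,0.025,-1],[0,-0.003,0.496,-0.055,0.089,0.028,-1],[0,-0.003,0.496,-0.055,0.089,0.028,-1]]}}

```text
time_s: 15.4
ee_pos: [0.5095, -0.3041, 0.1594]
tool_rot: [0.997, -0.079, -0.001, 0.0]
ft_force: [-0.5, -0.1, -2.3]
gripper_width: 0.0076
```

```bash

python3 - <<'E'
from h import *
delta([.509,-.3045,.063],down(-1.733),1)
snap('side','s11'); crop('s11',220,380,90,220,5,'s11c')
E
```

```text
t 15.4 ee [ 0.5095 -0.3041  0.1594] rad 0.004 mm 96.4
[0.0006, 0.0015, 0.0037, -0.0002, 0.0004, 0.0964]
```

View pics/s11c.png

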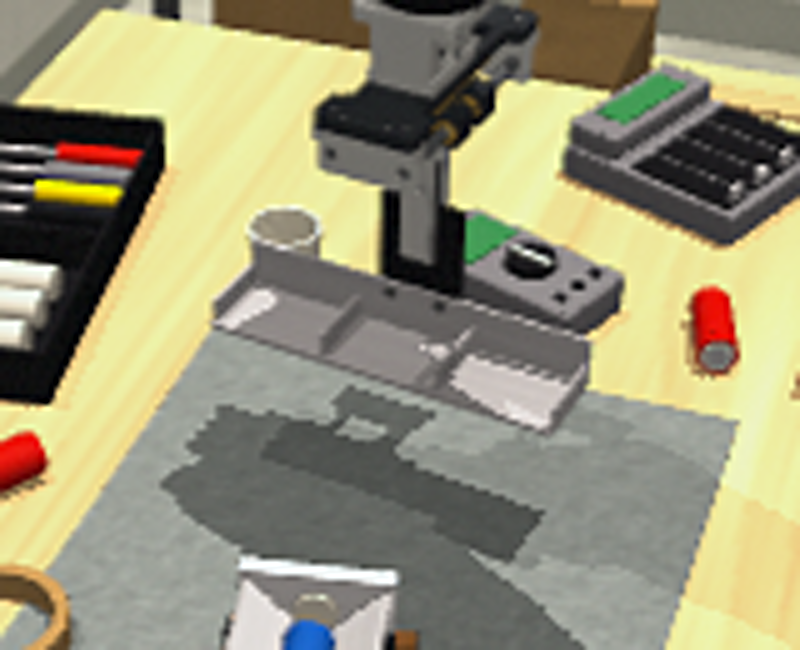

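Emit:
{"name": "step_arm", "arguments": {"motion": [[0,0,0,0,0,0.015,-1],[0,0,0,0,0,0.035,-1],[0,0,0,0,0,0.055,-1],[0,0,0,0,0,0.072,-1],[0,0,0,0,0,0.085,-1],[0,0,0,0,0,0.092,-1],[0,0,0,0,0,0.096,-1],[0,0,0,0,0,0.096,-1]]}}

```text
time_s: 16.25
ee_pos: [0.5102, -0.303, 0.0633]
tool_rot: [0.997, -0.078, -0.001, 0.0]
ft_force: [0.0, -0.3, -3.3]
gripper_width: 0.0076
```

Emit:
{"name": "step_arm", "arguments": {"motion": [[0,0,0,0,0,0.001,-1],[0,0,0,0,0,0.002,-1],[0,0,0,0,0,0.003,-1]]}}

```text
time_s: 16.55
ee_pos: [0.5104, -0.3033, 0.0608]
tool_rot: [0.997, -0.078, -0.001, 0.0]
ft_force: [0.0, 0.6, -3.7]
gripper_width: 0.008
```

Emit:
{"name": "step_arm", "arguments": {"motion": [[0,0,0,0,0,0.001,-1],[0,0,0,0,0,0.002,-1],[0,0,0,0,0,0.002,-1]]}}

```text
time_s: 16.85
ee_pos: [0.5103, -0.3032, 0.0585]
tool_rot: [0.997, -0.078, -0.001, 0.0]
ft_force: [0.6, 0.3, -1.1]
gripper_width: 0.0077
```

Contact with the bench has begun, so I'll go 1 mm further and release.

Emit:
{"name": "step_arm", "arguments": {"motion": [[0,0,0,0,0,0.0007,-1],[0,0,0,0,0,0.0007,-1]]}}

```text
time_s: 17.05
ee_pos: [0.5103, -0.3033, 0.0584]
tool_rot: [0.997, -0.078, -0.001, 0.0]
ft_force: [-4.7, 2.0, 10.1]
gripper_width: 0.0077
```

Emit:
{"name": "step_arm", "arguments": {"motion": [[0,0,0,0,0,0,-0.5],[0,0,0,0,0,0,-0.3],[0,0,0,0,0,0,0],[0,0,0,0,0,0,0],[0,0,0,0,0,0,0],[0,0,0,0,0,0,0],[0,0,0,0,0,0,0]]}}

```text
time_s: 17.75
ee_pos: [0.5102, -0.3032, 0.0577]
tool_rot: [0.997, -0.078, -0.001, 0.0]
ft_force: [1.0, -0.3, -0.1]
gripper_width: 0.047
```

Emit:
{"name": "step_arm", "arguments": {"motion": [[0,0,0,0,0,-0.015,0],[0,0,0,0,0,-0.035,0],[0,0,0,0,0,-0.06,0],[0,0,0,0,0,-0.09,0],[0,0,0,0,0,-0.12,0],[0,0,0,0,0,-0.15,0],[0,0,0,0,0,-0.17,0]]}}

```text
time_s: 18.45
ee_pos: [0.5109, -0.3032, 0.2313]
tool_rot: [0.997, -0.078, 0.0, 0.001]
ft_force: [0.4, -1.2, -0.2]
gripper_width: 0.0469
```

```bash

python3 - <<'E'
from h import *
o=get_obs();print(o['ft_force'])
snap('side','s12'); crop('s12',210,360,140,330,4,'s12c')
f=lambda p:JO+R.from_euler('z',JY).apply(p)
print(f([0,.137,.2]))
for psi in (JY-np.pi/2,JY,): delta(f([0,.137,.2])-[0.0,0,0],down(psi),1)
E
```

```text
[ 0.43341982 -1.15143836 -0.20156971]
[0.44312633 0.22553458 0.2       ]
t 18.5 ee [ 0.5118 -0.3037  0.2339] rad 0.346 mm 534.7
[0.0034, -0.0032, -0.3455, -0.1499, -0.5123, 0.0319]
t 18.5 ee [ 0.5118 -0.3037  0.2339] rad 1.916 mm 534.7
[0.0054, 0.0001, -1.9163, -0.1499, -0.5123, 0.0319]
```

View pics/s12c.png

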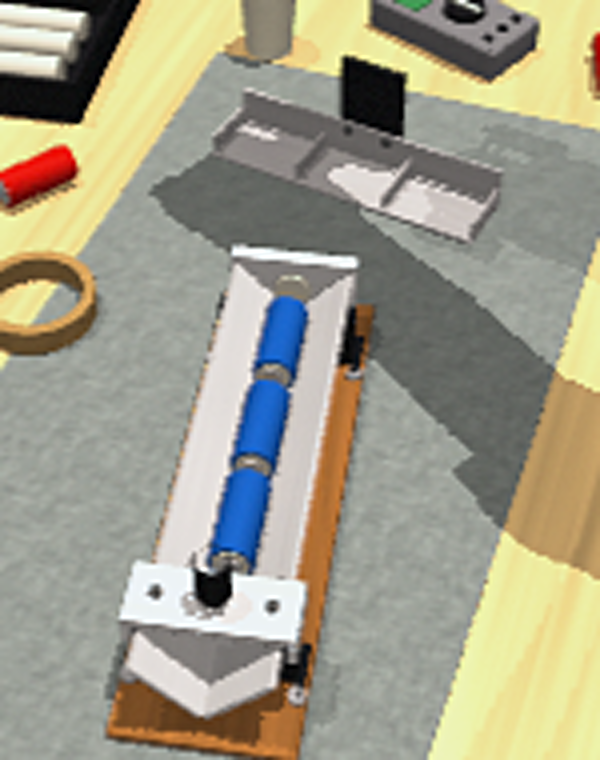

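The tray stands upright and empty at its original place, and the cells lie in line. Next, the knob.

Emit:
{"name": "step_arm", "arguments": {"motion": [[0,0,-0.03,-0.012,-0.04,0,0.3],[0,0,-0.06,-0.024,-0.082,0,0.3],[0,0,-0.09,-0.036,-0.124,0,0.3],[0,0,-0.12,-0.048,-0.166,0,0.3],[0,0,-0.15,-0.06,-0.208,0,0.3],[0,0,-0.18,-0.073,-0.25,0,0.3],[0,0,-0.21,-0.085,-0.292,0,0.3],[0,0,-0.24,-0.098,-0.334,0,0.3]]}}

```text
time_s: 19.3
ee_pos: [0.4649, 0.0437, 0.2287]
tool_rot: [0.999, 0.043, -0.0, 0.0]
ft_force: [0.3, -0.3, 0.2]
gripper_width: 0.0608
```

```bash

python3 - <<'E'
from h import *
delta([.4425,.225,.2],down(JY-np.pi/2),5)
E
```

```text
t 19.3 ee [0.4649 0.0437 0.2287] rad 0.104 mm 184.9
[0.0002, 0.0001, -0.0209, -0.0014, -0.0365, 0.0057]
[0.0003, 0.0003, -0.0417, -0.0027, -0.073, 0.0114]
[0.0005, 0.0004, -0.0626, -0.0041, -0.1096, 0.0172]
[0.0006, 0.0006, -0.0834, -0.0054, -0.1461, 0.0229]
[0.0008, 0.0007, -0.1043, -0.0068, -0.1826, 0.0286]
```

Emit:
{"name": "step_arm", "arguments": {"motion": [[0,0,-0.021,-0.001,-0.037,0.0,0.3],[0,0,-0.042,-0.003,-0.073,0.005,0.3],[0,0,-0.063,-0.004,-0.11,0.01,0.3],[0,0,-0.083,-0.005,-0.146,0.02,0.3],[0,0,-0.104,-0.007,-0.17,0.029,0.3],[0,0,-0.104,-0.007,-0.183,0.029,0.3],[0,0,-0.104,-0.007,-0.183,0.029,0.3]]}}

```text
time_s: 20.0
ee_pos: [0.4424, 0.2254, 0.1992]
tool_rot: [0.995, 0.095, -0.001, -0.0]
ft_force: [0.3, -0.2, -0.4]
gripper_width: 0.061
```

```bash

python3 - <<'E'
from h import *
delta([.4425,.225,.091],down(JY-np.pi/2),1); print(get_obs()['q'].round(2))
snap('side','s13'); crop('s13',190,340,180,330,4,'s13c')
E
```

```text
t 20.0 ee [0.4424 0.2254 0.1992] rad 0.002 mm 108.2
[-0.0004, 0.0016, 0.0012, 0.0002, 0.0005, 0.1082]
[-0.01  0.24 -0.6   1.92  0.15  1.03 -2.05]
```

View pics/s13c.png

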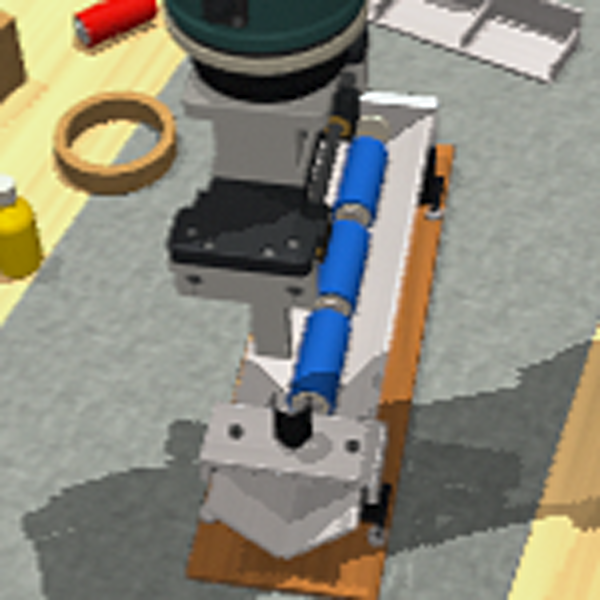

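Emit:
{"name": "step_arm", "arguments": {"motion": [[0,0,0,0,0,0.025,0.3],[0,0,0,0,0,0.05,0.3],[0,0,0,0,0,0.075,0.3],[0,0,0,0,0,0.095,0.3],[0,0,0,0,0,0.108,0.3],[0,0,0,0,0,0.108,0.3]]}}

```text
time_s: 20.65
ee_pos: [0.4425, 0.2227, 0.0899]
tool_rot: [0.996, 0.094, -0.002, 0.0]
ft_force: [-0.2, -0.2, -0.0]
gripper_width: 0.0613
```

```bash

python3 - <<'E'
from h import *
print(get_obs()['ee_pos'])
snap('side','s14'); crop('s14',190,340,180,330,4,'s14c')
E
```

```text
[0.44246801 0.22265617 0.08989206]
```

View pics/s14c.png

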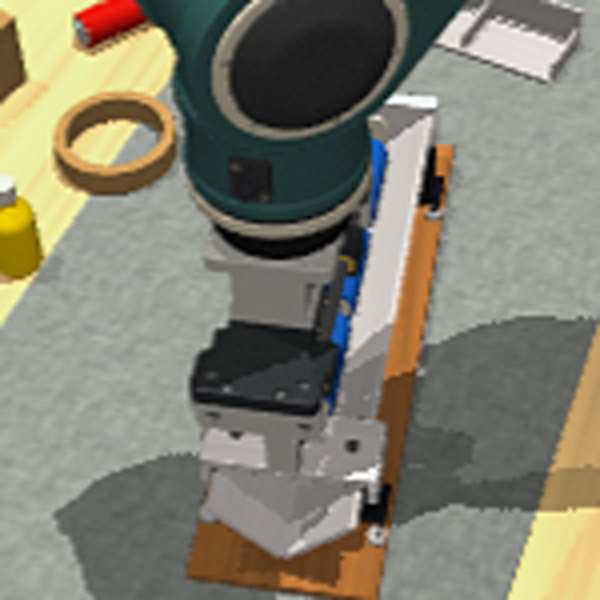

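Emit:
{"name": "step_arm", "arguments": {"motion": [[0,0,0,0,0,0,-1],[0,0,0,0,0,0,-1],[0,0,0,0,0,0,-1],[0,0,0,0,0,0,-1],[0,0,0,0,0,0,-1],[0,0,0,0,0,0,-1],[0,0,0,0,0,0,-1]]}}

```text
time_s: 21.4
ee_pos: [0.4429, 0.2241, 0.091]
tool_rot: [0.996, 0.094, -0.001, -0.0]
ft_force: [-1.0, 2.3, 5.3]
gripper_width: 0.0232
```

Emit:
{"name": "step_arm", "arguments": {"motion": [[0,0,0,0,0.002,0,-1],[0,0,0,0,0.006,0,-1],[0,0,0,0,0.01,0,-1],[0,0,0,0,0.014,0,-1],[0,0,0,0,0.018,0,-1],[0,0,0,0,0.022,0,-1],[0,0,0,0,0.026,0,-1],[0,0,0,0,0.03,0,-1]]}}

```text
time_s: 22.2
ee_pos: [0.4486, 0.1946, 0.091]
tool_rot: [0.996, 0.094, -0.001, -0.0]
ft_force: [-0.2, 3.6, 4.6]
gripper_width: 0.0237
```

Emit:
{"name": "step_arm", "arguments": {"motion": [[0,0,0,0,0.004,0,-1],[0,0,0,0,0.008,0,-1],[0,0,0,0,0.012,0,-1],[0,0,0,0,0.016,0,-1],[0,0,0,0,0.02,0,-1],[0,0,0,0,0.024,0,-1],[0,0,0,0,0.027,0,-1],[0,0,0,0,0.028,0,-1]]}}

```text
time_s: 23.0
ee_pos: [0.4538, 0.167, 0.091]
tool_rot: [0.996, 0.094, -0.001, -0.0]
ft_force: [-0.4, 5.7, 5.5]
gripper_width: 0.0236
```

```bash

python3 - <<'E'
from h import *
o=get_obs(); p=R.from_euler('z',-JY).apply(o['ee_pos']-JO); print(p, o['ft_force'])
snap('side','s15'); crop('s15',210,340,180,310,5,'s15c')
E
```

```text
[-0.00052525  0.07753366  0.09095196] [-0.37167404  5.72084287  5.47602916]
```

View pics/s15c.png

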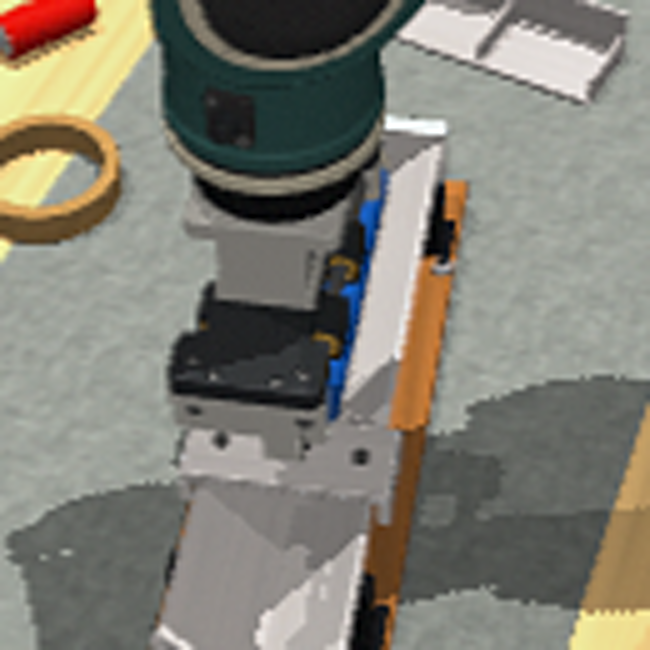

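Emit:
{"name": "step_arm", "arguments": {"motion": [[0,0,0,0,0.0015,0,-1],[0,0,0,0,0.003,0,-1],[0,0,0,0,0.0045,0,-1],[0,0,0,0,0.006,0,-1],[0,0,0,0,0.006,0,-1]]}}

```text
time_s: 23.55
ee_pos: [0.455, 0.1612, 0.091]
tool_rot: [0.996, 0.094, -0.001, -0.0]
ft_force: [0.9, 2.8, 5.7]
gripper_width: 0.0228
```

Emit:
{"name": "step_arm", "arguments": {"motion": [[0,0,0,0,0.001,0,-1],[0,0,0,0,0.001,0,-1]]}}

```text
time_s: 23.75
ee_pos: [0.4552, 0.1603, 0.0909]
tool_rot: [0.996, 0.094, -0.001, -0.0]
ft_force: [0.6, 3.0, 5.5]
gripper_width: 0.0233
```

Emit:
{"name": "step_arm", "arguments": {"motion": [[0,0,0,0,0.001,0,-1],[0,0,0,0,0.001,0,-1]]}}

```text
time_s: 23.95
ee_pos: [0.4554, 0.1594, 0.091]
tool_rot: [0.996, 0.094, -0.001, -0.0]
ft_force: [0.4, 3.4, 6.1]
gripper_width: 0.0233
```

Emit:
{"name": "step_arm", "arguments": {"motion": [[0,0,0,0,0.001,0,-1],[0,0,0,0,0.001,0,-1]]}}

```text
time_s: 24.15
ee_pos: [0.4555, 0.1584, 0.091]
tool_rot: [0.996, 0.094, -0.001, -0.0]
ft_force: [-0.6, 4.3, 6.7]
gripper_width: 0.0235
```

Emit:
{"name": "step_arm", "arguments": {"motion": [[0,0,0,0,0.001,0,-1],[0,0,0,0,0.001,0,-1]]}}

```text
time_s: 24.35
ee_pos: [0.4557, 0.1574, 0.091]
tool_rot: [0.996, 0.094, -0.001, -0.0]
ft_force: [-0.7, 3.7, 6.2]
gripper_width: 0.023
```

Emit:
{"name": "step_arm", "arguments": {"motion": [[0,0,0,0,0.001,0,-1],[0,0,0,0,0.001,0,-1]]}}

```text
time_s: 24.55
ee_pos: [0.4559, 0.1564, 0.091]
tool_rot: [0.996, 0.094, -0.001, -0.0]
ft_force: [0.1, 4.6, 5.3]
gripper_width: 0.0235
```

Emit:
{"name": "step_arm", "arguments": {"motion": [[0,0,0,0,0.001,0,-1],[0,0,0,0,0.001,0,-1]]}}

```text
time_s: 24.75
ee_pos: [0.456, 0.1562, 0.091]
tool_rot: [0.996, 0.095, -0.001, -0.001]
ft_force: [-0.7, 8.7, 3.9]
gripper_width: 0.0232
```

Emit:
{"name": "step_arm", "arguments": {"motion": [[0,0,0,0,0.001,0,-1],[0,0,0,0,0.001,0,-1]]}}

```text
time_s: 24.95
ee_pos: [0.456, 0.1561, 0.091]
tool_rot: [0.995, 0.095, -0.0, -0.001]
ft_force: [-2.1, 15.0, 3.1]
gripper_width: 0.0234
```

The force rose to 15 N with no further travel, so the stack is seated. I'll open and lift clear.

Emit:
{"name": "step_arm", "arguments": {"motion": [[0,0,0,0,0,0,-0.2],[0,0,0,0,0,0,0.2],[0,0,0,0,0,0,0.2],[0,0,0,0,0,0,0.2],[0,0,0,0,0,0,0.2]]}}

```text
time_s: 25.45
ee_pos: [0.456, 0.1538, 0.0906]
tool_rot: [0.996, 0.094, -0.001, 0.0]
ft_force: [0.2, -0.1, 0.8]
gripper_width: 0.0557
```

Emit:
{"name": "step_arm", "arguments": {"motion": [[0,0,0,0,0,-0.01,0.2],[0,0,0,0,0,-0.03,0.2],[0,0,0,0,0,-0.06,0.2],[0,0,0,0,0,-0.1,0.2],[0,0,0,0,0,-0.14,0.2],[0,0,0,-0.03,-0.03,-0.17,0.2],[0,0,0,-0.06,-0.07,-0.2,0.2],[0,0,0,-0.08,-0.12,-0.21,0.2]]}}

```text
time_s: 26.25
ee_pos: [0.3622, 0.2461, 0.3003]
tool_rot: [0.996, 0.093, 0.001, 0.0]
ft_force: [1.3, 1.7, -0.8]
gripper_width: 0.0567
```

Emit:
{"name": "step_arm", "arguments": {"motion": [[0,0,0,0,-0.05,0,0.2],[0,0,0,-0.02,-0.1,0,0.2],[0,0,0,-0.04,-0.15,0,0.2],[0,0,0,-0.06,-0.19,0,0.2],[0,0,0,-0.06,-0.19,0,0.2]]}}

```text
time_s: 26.75
ee_pos: [0.2637, 0.4251, 0.2985]
tool_rot: [0.995, 0.098, -0.001, -0.001]
ft_force: [-0.4, -1.0, 0.1]
gripper_width: 0.0565
```

```bash

python3 - <<'E'
from h import *
o=get_obs(); print(o['ft_force'],o['ee_pos'],o['time_s'])
snap('side','s16'); crop('s16',220,340,180,300,6,'s16c')
snap('top','t16'); crop('t16',150,400,100,260,3.2,'t16c')
E
```

```text
[-0.37465238 -0.95866825  0.13405243] [0.26372253 0.42507614 0.29845987] 26.75
```

View pics/s16c.png

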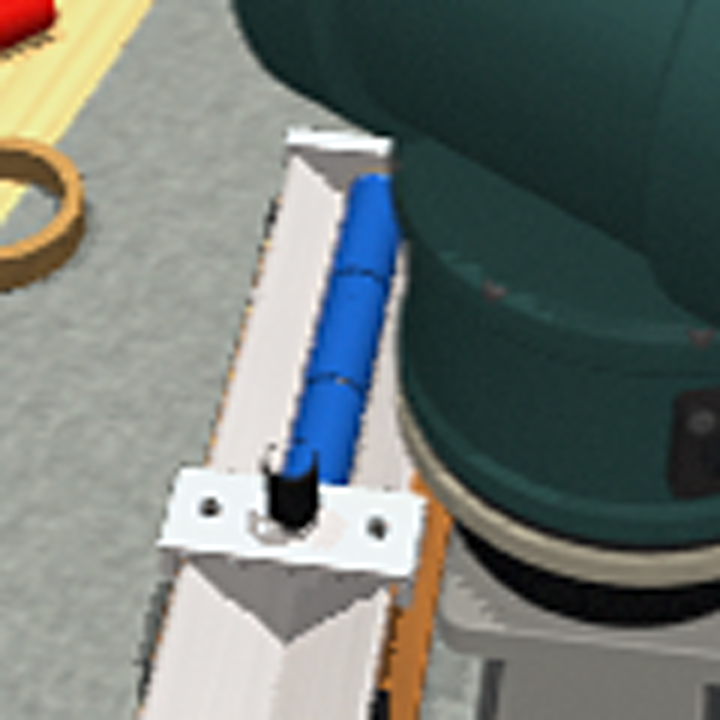

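View pics/t16.png

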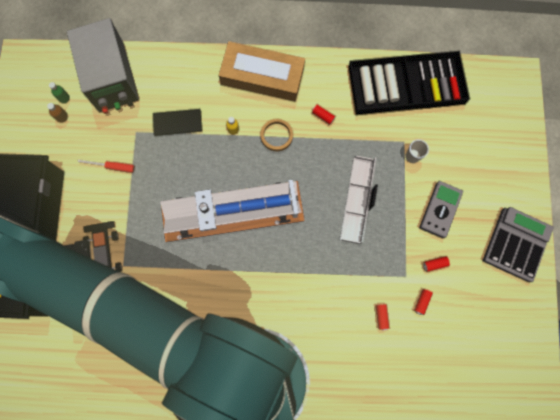

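```bash
python3 -c "
from h import *
crop('t16',180,320,165,250,5.5,'t16d')"
```

View pics/t16d.png

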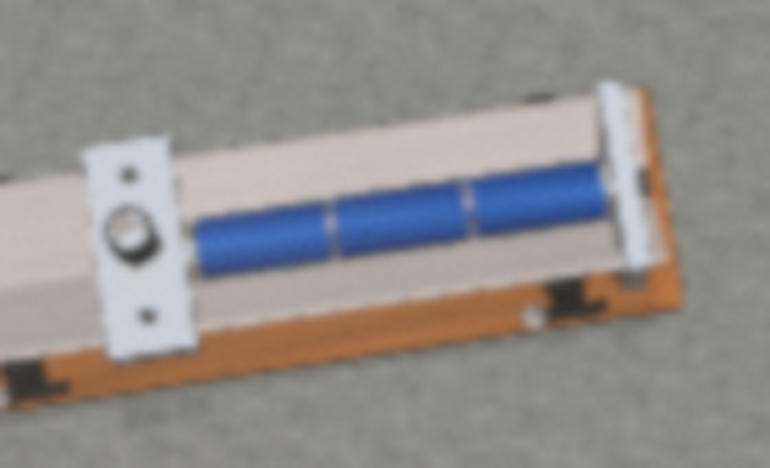

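The picture shows the cells end to end, with only the 3 mm buttons between the blue sleeves: (195–330), (335–467) and (472–605). The last cell is at the stop and the slide pad is against the first. The arm is clear of everything.

```bash
python3 -c "
from h import *
print(sign_off())"
```

```text
the job is handed in; nothing more can be done
None
```

The job is done and handed in at about 27 s of the 67 s allowed. The sign-off itself reports no verdict.

- **Pour:** I took the tray by its grip, carried it level and tipped it slowly over the far rim. All three cells rolled into the fold, and the wrist force fell from about 6.5 N to 2.5 N, which fits the empty tray.
- **Tray:** I stood it upright on its original spot before working the slide, because the one gripper was needed for the knob. Setting it down pressed about 10 N on the bench for a moment.
- **Slide:** I pushed the knob until travel stopped and the force rose to 15 N, then let go. It stopped about 2–3 mm past where I had predicted, which is within the calibration error.
- **Last pictures:** The cells lie end to end in line from the stop to the slide's pad, with only their buttons between the sleeves. The tray is upright and empty, and the other things look where they were; the model car was partly hidden by the arm. The arm stands clear of everything.

No check failed.

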